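# Fit the stirrer shaft of a bench bioreactor

### The job

Swing the black clamp lever on the vessel's carriage open, slide the carriage until its red pointer meets the red line on the base, and swing the lever back until it is locked. Then take the blue-headed stirrer shaft out of the white rack, thread it straight down through the brass drive bearing and on through the white bushing in the vessel's lid, and finish still holding it there, upright and still, with its steel collar about 10 mm above the bearing, so that a colleague can tighten the chuck. Leave the probes in the rack and everything else on the bench where they are.

Things in the scene. Friction and masses are not known exactly. Their poses are not given: they have to be found in the camera images.
- stand: fixed drive stand: white base plate (x -155 to +155, y -198 to +148 mm, 10 thick), two steel rails, blue drive arm. Origin on the bench under the brass bearing's axis. y runs along the rails (world y at yaw 0); the -x side faces the robot. Column and black motor (54 mm wide, top 237 mm up) at x +115, y +85 mm; the blue arm from there to the bearing is 52 mm wide, top 172 mm up
- bearing_top (a point): centre of the upper mouth of the brass drive bearing, 174 mm above the bench. Vertical through bore 13.6 mm wide, 24 mm long (lower mouth at 150 mm), with a 4 mm wide, 4 mm deep 45-degree lead-in at the top; 48 mm outside. Axes parallel to the stand's
- lid_bushing (a point): centre of the upper mouth of the white bushing in the vessel's lid, 124 mm above the bench; right under bearing_top when joint carriage is 0. Vertical through bore 16 mm wide, 26 mm long (lower mouth at 98 mm), with a 6 mm wide, 6 mm deep lead-in cone. Below it the vessel is empty down to 46 mm above the bench. The steel lid is 96 mm wide, top at 108 mm; its ports end at 123 mm
- carriage (a joint): position in m of the carriage (aluminium plate with the foil-wrapped vessel) along stand +y: 0 when its red pointers stand at the red lines on the base (lid bushing under the bearing); negative towards stand -y, the robot's right. Travel -0.115 to +0.05; starts between -0.11 and -0.05. About 3 N plus a little damping move it when unlocked; locked, the brake holds it
- carriage_grip (a point): centre of the black push knob on the carriage's front right corner, fixed to it (carriage x -105, y -45 mm): a round post 22 mm wide from 66 to 100 mm above the bench, top at 104 mm; this point is at 86 mm. Can be pinched from above with the fingers closing across the rails (stand x) to slide the carriage
- clamp_lever (a joint): angle in rad of the clamp lever about its vertical hinge: 0 locked (arm 10 degrees anticlockwise of stand +y), grows anticlockwise seen from above to 1.3 fully open (arm towards the robot). Starts between 0 and 0.08. The brake is free beyond about 0.75 and grips harder the nearer to 0, holding about 40 N. Stays where it is left; 1 N at the grip turns it when free, up to 7 N into the lock
- lever_hinge (a point): point on the vertical hinge axis of the clamp lever, 86 mm above the bench, at carriage x -105, y +20 mm
- lever_knob (a point): centre of the black upright grip at the end of the clamp lever, 75 mm from lever_hinge, 86 mm above the bench; a round grip 20 mm wide, 65 to 101 mm above the bench, that spins freely on its stud: it can be pinched from above and led round the arc without turning the hand. The steel arm below it is 9 mm thick, top at 64 mm
- rack: fixed white plastic rack, 216 mm long (its x axis) by 70 mm, top at 120 mm above the bench, with three 15 mm holes in a row along x at -65, 0 and +65 mm. The stirrer shaft, the pH probe and the thermowell hang in them by their collars, in any order. Origin on the bench under its centre
- shaft: stirrer shaft, hanging upright in the rack: steel rod 10 mm wide and 105 mm long with a 6 mm tapered tip, then a steel collar 24 mm wide and 8 mm thick, then a round blue head 16 mm wide and 50 mm tall. Total 163 mm, about 0.12 kg. Origin at the lower tip, z up along the shaft
- shaft_tip (a point): the lower tip of the shaft (its origin)
- shaft_collar (a point): centre of the underside of the shaft's collar, 105 mm above the tip
- shaft_head (a point): point to grip on the shaft's blue head, 139 mm above the tip (head: 113 to 163 mm above the tip); when it hangs in the rack this point is 154 mm above the bench
- ph_probe: bystander: pH probe with red cap hanging in the rack, cap 25 mm wide, top 158 mm above the bench; origin at its lower tip
- thermowell: bystander: thin steel thermowell with black cap hanging in the rack, 25 mm wide, top 149 mm above the bench; origin at its lower tip
- base_bottle: bystander: white bottle with red cap, 68 mm wide, 160 mm tall; origin under its base
- acid_bottle: bystander: white bottle with red cap, 68 mm wide, 160 mm tall; origin under its base
- media_bottle: bystander: amber bottle with blue cap, 72 mm wide, 150 mm tall; origin under its base
- beaker: bystander: glass beaker, 70 mm wide, 90 mm tall; origin under its base
- impeller: bystander: spare steel six-blade impeller lying flat, 62 mm wide, 20 mm tall; origin under its centre
- wrench: bystander: wrench lying on the bench; origin under its middle

How it is judged (in metres and radians):
On the way, in this order (a step that is already met when the one before it is completed fails the run):
1. the clamp lever is swung open (value of joint clamp_lever above 0.8 rad), for 0.1 s.
2. the carriage stands at the mark, within 3 mm, with the lever still open (value of joint carriage between -0.003 and 0.003 m and value of joint clamp_lever above 0.7 rad), for 0.2 s.
3. the lever is locked again with the carriage at the mark (value of joint carriage between -0.003 and 0.003 m and value of joint clamp_lever below 0.25 rad), for 0.2 s.
4. the shaft's tip has come down through the drive bearing, into the gap above the lid (z of shaft_tip in the frame of bearing_top below -0.024 m and z of shaft_tip in the frame of lid_bushing above -0.004 m and horizontal distance between shaft_tip and bearing_top below 0.006 m), for 0.05 s.
At the end, for the whole second after the job is handed in: Carriage within 3 mm of the mark, lever locked (under 0.25 rad); the shaft, held by the fingers and still, runs through bearing and lid bushing, upright within 0.06 rad, the underside of its collar 3 to 20 mm above the bearing (all of step 3 and horizontal distance between shaft_tip and lid_bushing below 0.006 m and horizontal distance between shaft_collar and bearing_top below 0.005 m and z of shaft_collar in the frame of bearing_top between 0.003 and 0.02 m and angle between shaft's own z axis and vertical below 0.06 rad and contact force between the fingers and shaft above 2 N and linear speed of shaft below 0.02 m/s); the arm keeps its last pose, push and grip.
It fails at once if a probe is pulled from the rack or a bystander is shifted by more than 30 mm (distance of any of ph_probe, thermowell, base_bottle, acid_bottle, media_bottle, beaker, impeller, wrench from where it was at the start of the episode above 0.03 m).
It also fails if it takes over 72 s, if anything falls off the work surface, if the arm or the gripper's body presses on something with over 40 N, if the wrist force passes 120 N, or if a joint passes its speed limit or range.

### The arm

A 6-joint arm with a two-finger parallel gripper is mounted at the origin on the work surface. World frame = base frame: x ahead of the robot, y to its left, z up, the work surface at z = 0. Lengths are in mm, angles in rad, forces in N, time in s.
With the tool pointing down it reaches from about 275 to 750 mm from the base axis. Payload 10.2 kg.
Tool frame: the origin (TCP) lies midway between the tips of the shut fingers; the grasp point (between the pads) lies grasp_offset behind it (grasp_offset is the distance from the TCP to the grasp point, in mm); x points along the fingers, z is the direction in which the jaws open and shut, and the axes are right-handed (so a half turn about x gives the same grasp; the last joint's range is limited). The gripper opens to 85 mm and grips with 20 to 120 N. Pads are 22 mm wide; open, the fingers measure 114 mm over their backs; the gripper's body (76 mm by 85 mm) begins 54 mm behind the grasp point. The pads swing forward as they close: fully open they stand 13 mm farther back than shut.
Start: joints at [1.039, 0.313, 1.498, -0, 1.331, -0.223], TCP at [159.568, 500.169, 199.494] pointing down, gripper open.
Joint ranges: [-2.94, 2.94], [-0.97, 2.17], [0.19, 2.56], [-1.23, 4.37], [0.02, 3.11], [-2.88, 2.88]. Speed limits (rad/s): [2.39, 2.39, 3.01, 3.14, 3.14, 3.14].

### API

Orientations are given as a unit quaternion [w, x, y, z].
In Python, from rig import sense, capture, calibration, finish_job, grasp_offset gives the robot as it stands.
- The arm moves only by the shell command python3 -m jog 'ROWS' [FORCE]. ROWS is JSON, a list of rows, each an object with "linear": the shift along the tool's x, y, z scaled (see below), a list of three; "rotation": the turn, a rotation vector about the tool's x, y, z scaled (see below), a list of three; "grip": the finger opening in mm, from 0 to 85.4. A call has 1 to 20 rows; each row is the pose to reach, as a shift and turn from the pose measured when the call began, along the tool's axes at that moment; what a row does not reach only later rows make up. The controller multiplies each number of a shift by 0.3 m and each number of a turn by 0.5 rad. A row lasts 1/12 s, in which the tool goes at most 41.7 mm and 7.16 degrees, less where a joint would pass 70% of its speed; a pose out of reach is approached as far as the arm can. A call with a number of a shift or a turn outside -1 to 1 is refused whole. A call with a gripper value outside its range is refused whole. The fingers move at their own pace and stop on an object; FORCE is the grip in N (left out, the last holds). Time passes only in rows, so rows that repeat a pose let the fingers close. It gives the time, the measured TCP pose, the force and the opening at its end, in the units of the state.
- sense(): the state, without advancing time (a new reading comes with each control period).
- capture(name): name is "scene" or "top" or "wrist"; returns (picture, depth): 480x640x3 uint8, red, green, blue; 480x640 float32, mm along the optical axis (not along the pixel's ray), 0 where there is no reading.
- calibration(name): a dict with "intrinsics" (3x3 intrinsics, pixels), "world_from_camera" (4x4, takes a point from camera to world coordinates). Camera axes: x right, y up, looking along -z (the intrinsics and any distortion apply to the point x, -y, -z); pixel columns grow to the right and rows downward; lengths in mm; the calibration is good to about 2 mm. The wrist camera is an equidistant fisheye: a pixel r from the principal point sees the ray r / f radians off the axis. A picture is of the moment at which its call begins: read the wrist's pose just before it. calibration takes no time and is no camera call; for the wrist camera it gives the pose at the moment of the call.
- finish_job(): hands the job in, once; it reports no verdict.
The state is a dict: "time_s": time; "joints": joint angles; "dq": joint speeds; "tau": joint torques, N m; "eef_pos": TCP position; "ee_rot": TCP orientation; "force": force on the tool from outside, world axes, zero at the start; "wrist_torque": the same for the moment, N m; "grip_width": opening from 0.0 (shut) to 1.0 (fully open).
Only numpy, scipy, OpenCV 4.12 (cv2) and the standard library are available. Lean on these libraries where they do the work, as an engineer would, in place of code of your own. Each camera call takes 0.05 s, during which the arm holds its last target.

## Working session

There is one attempt and no reset: what is moved stays moved. The work goes in short steps, Python scripts to look and compute and a shell command to move; the robot and the scene stay as the last step left them, time stands still between calls to the robot, and variables do not carry over. Pictures are saved under pics/ and viewed, and the job is handed in when it is done.

```bash
ls; mkdir -p pics; python3 - <<'E'
from rig import sense,capture,calibration,grasp_offset
import cv2,numpy as np
print(sense(),grasp_offset)
for n in("scene","top","wrist"):
    p,d=capture(n);cv2.imwrite(f"pics/{n}0.png",p[:,:,::-1]);np.save(f"pics/{n}0.npy",d)
    c=calibration(n);print(n,c)
E
```

```text
pics
{'time_s': 0.0, 'joints': array([ 1.03861025e+00,  3.13446757e-01,  1.49843282e+00,  2.13972848e-05,
        1.33099650e+00, -2.23391636e-01]), 'dq': array([ 0.00087379, -0.00076007, -0.00174617,  0.00057478,  0.00183491,
       -0.0006173 ]), 'tau': array([-2.71696417e-04, -4.12265432e+01, -2.59744620e+01, -1.99240853e-04,
        4.16940398e-03, -9.90305352e-06]), 'eef_pos': array([159.40200319, 499.90836881, 198.93836497]), 'ee_rot': array([ 0.57052591, -0.41733154,  0.57136491,  0.41698527]), 'force': array([-0.57070647,  0.50128926,  0.42023314]), 'wrist_torque': array([ 0.03265047, -0.01735432,  0.01503815]), 'grip_width': 0.9981548233845049} 18.700000000000003
scene {'intrinsics': array([[460.07221481,   0.        , 317.55349427],
       [  0.        , 460.07221481, 241.78939375],
       [  0.        ,   0.        ,   1.        ]]), 'world_from_camera': array([[ 6.19389831e-01, -5.80037260e-01,  5.29068062e-01,
         1.13220184e+03],
       [ 7.84992518e-01,  4.67830087e-01, -4.06105597e-01,
        -4.47908437e+02],
       [-1.19575797e-02,  6.66852148e-01,  7.4509410
[... 495 characters left out ...]
.25996032e-02,  1.35843753e-01,  9.90650153e-01,
         1.28219334e+03],
       [ 0.00000000e+00,  0.00000000e+00,  0.00000000e+00,
         1.00000000e+00]])}
wrist {'intrinsics': array([[371.64829954,   0.        , 323.91428157],
       [  0.        , 371.64829954, 236.33103213],
       [  0.        ,   0.        ,   1.        ]]), 'world_from_camera': array([[ 3.05079871e-01, -9.19242423e-01, -2.48836574e-01,
         9.57213666e+01],
       [ 9.52326617e-01,  2.94334304e-01,  8.02579080e-02,
         5.19262696e+02],
       [-5.35334021e-04, -2.61458765e-01,  9.65214498e-01,
         3.74337092e+02],
       [ 0.00000000e+00,  0.00000000e+00,  0.00000000e+00,
         1.00000000e+00]])}
```

View pics/scene0.png

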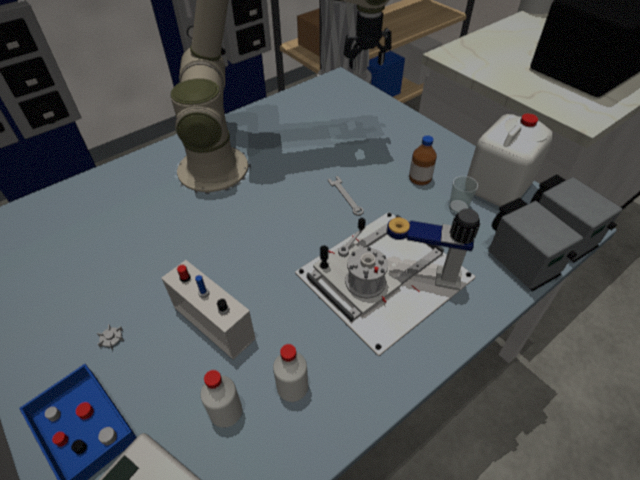

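View pics/top0.png

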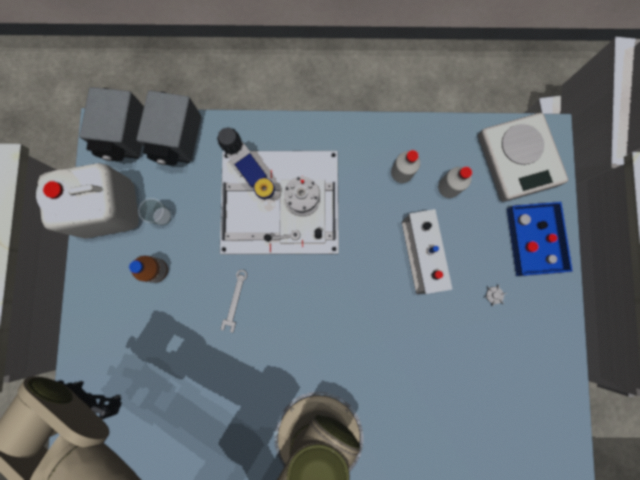

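View pics/wrist0.png

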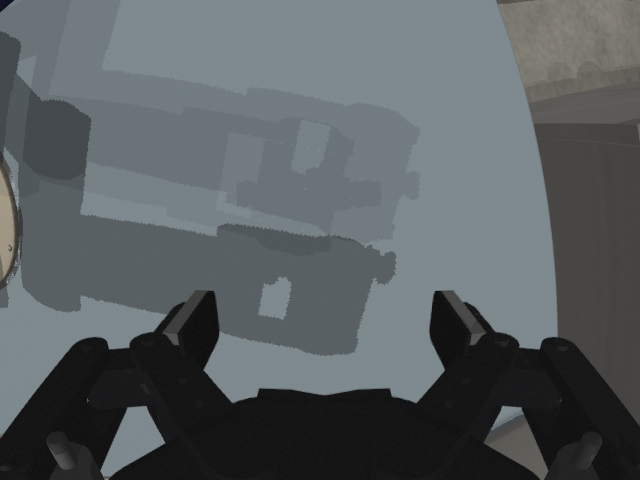

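The scene and top views show the robot's base at top pixel (320,440) and the stand at (280,200). The brass bearing is at (264,188), the lever knob near (268,238) and the push knob near (319,233). The rack is at (428,250), with the blue head in the middle at (435,249). The wrist camera sees only bench.

```bash
cat > h.py <<'E'
import numpy as np,cv2
from rig import sense,capture,calibration,grasp_offset
from scipy.spatial.transform import Rotation as R
def ray(n,u,v,c=None):
    c=c or calibration(n);K=c["intrinsics"];T=c["world_from_camera"]
    x=(u-K[0,2])/K[0,0];y=(v-K[1,2])/K[1,1]
    if n=="wrist":
        r=np.hypot(x,y);s=np.sin(r)/r if r>1e-9 else 1.;d=np.array([x*s,-y*s,-np.cos(r)])
    else: d=np.array([x,-y,-1.])
    return T[:3,3],T[:3,:3]@d
def plane(n,u,v,z,c=None):
    o,d=ray(n,u,v,c);return o+d*(z-o[2])/d[2]
def proj(n,P,c=None):
    c=c or calibration(n);K=c["intrinsics"];T=c["world_from_camera"]
    q=T[:3,:3].T@(np.asarray(P,float)-T[:3,3]);q=np.array([q[0],-q[1],-q[2]])
    if n=="wrist":
        r=np.hypot(q[0],q[1]);th=np.arctan2(r,q[2]);a=q[:2]/max(r,1e-9)*th
    else:a=q[:2]/q[2]
    return a*K[0,0]+K[:2,2]
def tri(obs):
    A=np.zeros((3,3));b=np.zeros(3)
    for n,u,v,c in obs:
        o,d=ray(n,u,v,c);d=d/np.linalg.norm(d);M=np.eye(3)-np.outer(d,d);A+=M;b+=M@o
    return np.linalg.solve(A,b)
def Rm(s=None):
    q=(s or sense())["ee_rot"];return R.from_quat([q[1],q[2],q[3],q[0]])
def shift(dw,s=None): # world mm -> row units
    return Rm(s).inv().apply(np.asarray(dw,float))/300
def rotto(yaw_dir,s=None):
    """rotvec units (tool axes) to point tool x down, tool z along horizontal world dir (or opposite, nearer)"""
    r0=Rm(s);best=None
    for sg in(1,-1):
        z=sg*np.array([np.cos(yaw_dir),np.sin(yaw_dir),0]);x=np.array([0,0,-1.]);y=np.cross(z,x)
        rv=(r0.inv()*R.from_matrix(np.c_[x,y,z])).as_rotvec()
        if best is None or np.linalg.norm(rv)<np.linalg.norm(best):best=rv
    return best/0.5
def blobs(p,m,lo=5):
    n,l,st,ce=cv2.connectedComponentsWithStats(m.astype(np.uint8))
    return [(ce[i].round(1).tolist(),st[i].tolist()) for i in range(1,n) if st[i,4]>=lo]
def st(s=None):
    s=s or sense();print("t",round(s["time_s"],2),"pos",s["eef_pos"].round(1),"F",s["force"].round(1),"gw",round(s["grip_width"]*85.4,1),"toolaxes",Rm(s).as_matrix().round(3).tolist(),"q",s["joints"].round(2))
E
python3 - <<'E'
from h import *
t=cv2.imread("pics/top0.png");s=cv2.imread("pics/scene0.png")
cv2.imwrite("pics/topc.png",cv2.resize(t[140:310,205:465],None,fx=3,fy=3,interpolation=cv2.INTER_CUBIC))
cv2.imwrite("pics/scc.png",cv2.resize(s[200:360,290:490],None,fx=4,fy=3.75,interpolation=cv2.INTER_CUBIC))
for n,im in(("top",t),("scene",s)):
    h=cv2.cvtColor(im,cv2.COLOR_BGR2HSV).astype(int)
    print(n,"blue",[b for b in blobs(im,(abs(h[...,0]-112)<10)&(h[...,1]>170)&(h[...,2]>60))])
    print("red",blobs(im,((h[...,0]<6)|(h[...,0]>174))&(h[...,1]>120)&(h[...,2]>90),3))
    print("yel",blobs(im,(abs(h[...,0]-22)<6)&(h[...,1]>130)&(h[...,2]>90),15))
    print("blk",[b for b in blobs(im,(h[...,2]<40),15) if b[1][4]<900])
E
```

```text
top blue [([245.9, 160.8], [241, 156, 11, 10, 32]), ([251.3, 163.8], [249, 163, 5, 3, 6]), ([539.0, 238.8], [512, 203, 59, 72, 2645]), ([434.7, 248.5], [433, 247, 5, 4, 15]), ([135.5, 266.2], [130, 261, 12, 11, 109])]
red [([412.0, 155.6], [407, 150, 11, 12, 105]), ([465.5, 172.1], [460, 167, 12, 12, 108]), ([51.8, 189.1], [43, 181, 18, 17, 232]), ([301.8, 180.8], [301, 180, 3, 3, 6]), ([551.7, 237.6], [549, 235, 7, 6, 36]), ([531.7, 246.4], [528, 243, 9, 8, 63]), ([438.2, 274.2], [435, 271, 8, 8, 51])]
yel [([263.5, 187.2], [255, 179, 18, 18, 237])]
blk [([28.5, 27.4], [24, 25, 11, 5, 19]), ([47.5, 28.6], [34, 25, 29, 9, 126]), ([140.2, 30.2], [138, 27, 6, 7, 16]), ([3.0, 30.3], [0, 28, 7, 5, 20]), ([189.8, 131.0], [181, 103, 19, 56, 527]), ([232.6, 145.9], [221, 135, 20, 18, 159]), ([162.9, 153.7], [144, 144, 44, 21, 511]), ([541.8, 224.8], [539, 223, 7, 5, 28]), ([426.5, 225.5], [424, 224, 6, 4, 16]), ([335.4, 426.8], [314, 414, 45, 33, 446]), ([300.5, 429.6], [294, 423, 15, 15, 57])]
scene blue [([390.0, 57.2], [386, 52, 11, 12, 43]), ([374.2, 63.2], [371, 58, 7, 10, 24]), ([396.
[... 1272 characters left out ...]
9, 230.4], [577, 227, 14, 9, 34]), ([428.9, 241.6], [387, 229, 86, 23, 315]), ([524.3, 242.4], [520, 239, 9, 9, 20]), ([578.9, 253.7], [566, 243, 33, 20, 174]), ([323.9, 256.4], [321, 246, 7, 22, 135]), ([535.5, 254.8], [533, 250, 5, 10, 19]), ([513.7, 258.6], [512, 253, 5, 10, 15]), ([555.3, 260.1], [547, 254, 18, 14, 86]), ([523.5, 274.8], [515, 264, 17, 22, 80]), ([545.1, 281.5], [529, 272, 32, 19, 110]), ([330.0, 298.7], [308, 275, 45, 46, 140]), ([185.9, 279.1], [181, 276, 9, 6, 25]), ([221.9, 305.1], [218, 300, 9, 12, 82]), ([378.0, 346.5], [376, 345, 5, 4, 16]), ([46.9, 449.8], [29, 417, 36, 63, 157]), ([78.9, 446.6], [72, 440, 15, 14, 157]), ([121.4, 470.5], [104, 457, 33, 23, 321])]
```

View pics/topc.png

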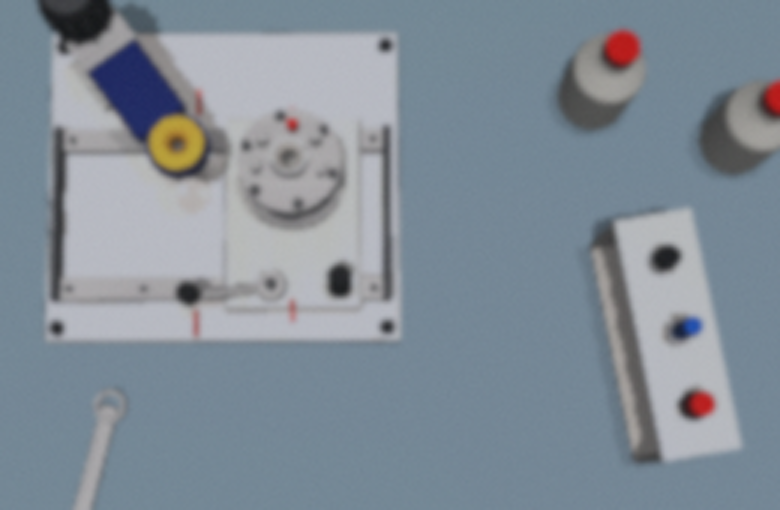

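View pics/scc.png

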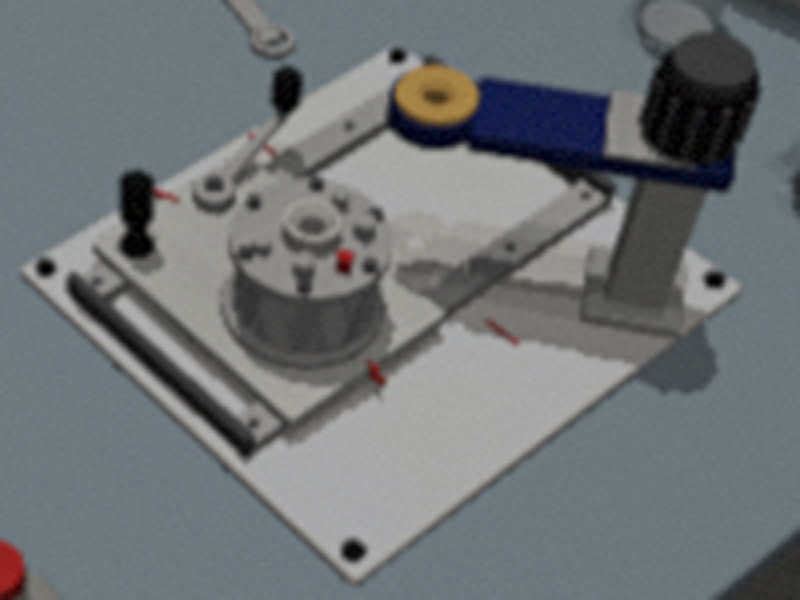

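```bash
python3 - <<'E'
from h import *
print("bearing tri",tri([("top",263.5,187.2,None),("scene",398.7,225.1,None)]),"top plane",plane("top",263.5,187.2,174),plane("scene",398.7,225.1,174))
print("shaft head top",plane("top",434.7,248.5,178),plane("scene",198.5,278.7,170))
print("base corners:",[plane("top",u,v,10).round(1) for u,v in((221,151),(338,151),(339,253),(220,254))])
print("pushknob",plane("top",319,233,104),plane("scene",323.9,248,104)); print("levknob",plane("top",268,238,101),plane("scene",361,221,101))
print("rack pins",plane("top",426.5,225.5,149),plane("top",438.2,274.2,158))
print("bottles",[plane("top",u,v,160).round() for u,v in((412,155.6),(465.5,172))],"amber",plane("top",135.5,266,150))
E
```

```text
bearing tri [659.51190182 153.23178432 171.01734071] top plane [658.36050065 152.31533073 174.        ] [661.58892156 151.5164116  174.        ]
shaft head top [ 506.05919425 -283.62322455  178.        ] [ 505.30497743 -286.56574863  170.        ]
base corners: [array([809.4, 306.5,  10. ]), array([814.2, -44. ,  10. ]), array([508.1, -50.3,  10. ]), array([499.4, 294.8,  10. ])]
pushknob [551.68135279   7.78440454 104.        ] [560.0031655  10.3682137 104.       ]
levknob [536.24700534 145.48805958 101.        ] [546.12058983 143.5864034  101.        ]
rack pins [ 569.12699937 -270.94421043  149.        ] [ 443.02368843 -296.34772963  158.        ]
bottles [array([ 753., -233.,  160.]), array([ 710., -372.,  160.])] amber [451.21740845 479.25589764 150.        ]
```

The top crop shows the lever knob at crop (190,292), the push knob at (340,282), and the red base line at x≈196 against the pointer at x≈293. The carriage is therefore about 100 mm to the robot's right. Next I'll work out the approach move.

```bash
python3 - <<'E'
from h import *
s=sense();st(s)
y=np.radians(1.4)
print("rot to stand x",rotto(y,s)*0.5*57.3)
T=calibration("wrist")["world_from_camera"];print("cam in tool",Rm(s).inv().apply(T[:3,3]-s["eef_pos"]))
print("rot to rack y", rotto(np.arctan2(25.4,126.1)+np.pi/2,s)*.5*57.3)
for dw in([150,-140,60],[381,-355,60]):print(shift(dw,s))
E
```

```text
t 0.15 pos [159.5 500.  199.1] F [ 0.2  0.3 -0.1] gw 85.4 toolaxes [[-0.0, -0.953, 0.304], [-0.001, 0.304, 0.953], [-1.0, 0.0, -0.001]] q [ 1.04  0.31  1.5   0.    1.33 -0.22]
rot to stand x [ 7.09119052e+01 -5.42452162e-02  2.20652145e-02]
cam in tool [-175.24838916   66.61945159   -1.16124728]
rot to rack y [-2.90840036e+01 -4.90575124e-02 -2.59300814e-02]
[-0.19986353 -0.61813456 -0.29281737]
[-0.19965514 -1.56952191 -0.7415636 ]
```

```bash
python3 -m jog '[{"linear":[-0.2,-0.62,-0.29],"rotation":[0.85,0,0],"grip":85},{"linear":[-0.2,-0.62,-0.29],"rotation":[0.85,0,0],"grip":85},{"linear":[-0.2,-0.62,-0.29],"rotation":[0.85,0,0],"grip":85},{"linear":[-0.2,-0.62,-0.29],"rotation":[0.85,0,0],"grip":85},{"linear":[-0.2,-0.62,-0.29],"rotation":[0.85,0,0],"grip":85},{"linear":[-0.2,-0.62,-0.29],"rotation":[0.85,0,0],"grip":85}]' ; python3 - <<'E'
from h import *
s=sense();st(s)
print(rotto(np.radians(1.4),s)); print(shift(np.array([430,252,260])-s["eef_pos"],s))
E
```

```text
time_s: 0.65
eef_pos: [314.2, 357.6, 260.7]
ee_rot: [0.648, -0.286, 0.646, 0.285]
force: [-0.3, -0.1, 1.4]
grip_width: 0.997
t 0.65 pos [314.2 357.6 260.7] F [-0.3 -0.1  1.4] gw 85.2 toolaxes [[0.003, -0.739, 0.673], [-0.0, 0.673, 0.739], [-1.0, -0.002, 0.002]] q [ 0.6   0.16  1.53 -0.    1.45 -0.23]
[1.61511877 0.00464941 0.00303208]
[ 3.64149461e-03 -5.22335127e-01 -2.83908308e-04]
```

```bash
python3 -m jog '[{"linear":[0,-0.52,0],"rotation":[0.81,0,0],"grip":85},{"linear":[0,-0.52,0],"rotation":[0.81,0,0],"grip":85},{"linear":[0,-0.52,0],"rotation":[0.81,0,0],"grip":85},{"linear":[0,-0.52,0],"rotation":[0.81,0,0],"grip":85},{"linear":[0,-0.52,0],"rotation":[0.81,0,0],"grip":85}]' ; python3 - <<'E'
from h import *
s=sense();st(s)
print(rotto(np.radians(1.4),s)); print(shift(np.array([535,60,260])-s["eef_pos"],s))
E
```

```text
time_s: 1.07
eef_pos: [432.8, 248.9, 260.3]
ee_rot: [0.692, -0.148, 0.691, 0.147]
force: [-0.2, 1.2, -0.3]
grip_width: 0.998
t 1.07 pos [432.8 248.9 260.3] F [-0.2  1.2 -0.3] gw 85.2 toolaxes [[0.002, -0.408, 0.913], [-0.002, 0.913, 0.408], [-1.0, -0.003, 0.001]] q [ 0.29  0.22  1.46 -0.    1.46 -0.13]
[0.79079933 0.00375701 0.00461806]
[ 0.002812   -0.7138732   0.05422953]
```

```bash
python3 -m jog '[{"linear":[0,-0.71,0.05],"rotation":[0.79,0,0],"grip":85},{"linear":[0,-0.71,0.05],"rotation":[0.79,0,0],"grip":85},{"linear":[0,-0.71,0.05],"rotation":[0.79,0,0],"grip":85},{"linear":[0,-0.71,0.05],"rotation":[0.79,0,0],"grip":85},{"linear":[0,-0.71,0.05],"rotation":[0.79,0,0],"grip":85},{"linear":[0,-0.71,0.05],"rotation":[0.79,0,0],"grip":85},{"linear":[0,-0.71,0.05],"rotation":[0.79,0,0],"grip":85}]' ; python3 - <<'E'
from h import *
s=sense();st(s)
import pickle
c=calibration("wrist");p,d=capture("wrist");pickle.dump((c,p,d),open("w1.pkl","wb"));cv2.imwrite("pics/w1.png",p[:,:,::-1])
E
```

```text
time_s: 1.65
eef_pos: [534.0, 58.7, 259.9]
ee_rot: [0.707, -0.008, 0.707, 0.007]
force: [-0.7, 0.9, -0.7]
grip_width: 0.996
t 1.65 pos [534.   58.7 259.9] F [-0.7  0.9 -0.7] gw 85.1 toolaxes [[0.001, -0.022, 1.0], [-0.002, 1.0, 0.022], [-1.0, -0.002, 0.001]] q [-0.11  0.3   1.35 -0.    1.48 -0.13]
```

View pics/w1.png

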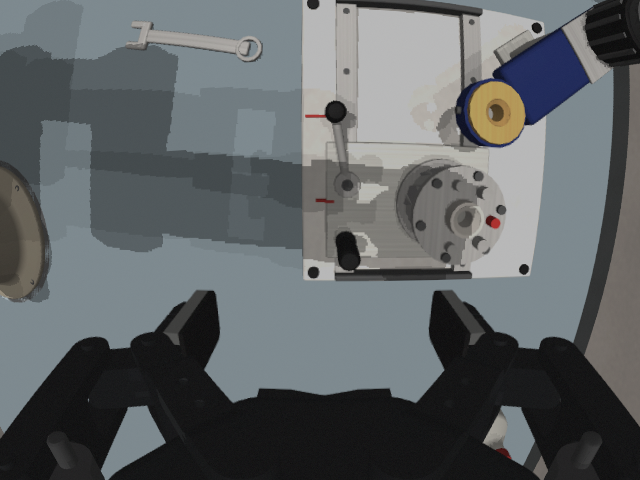

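The wrist view shows the lever knob top at (336,111), the hinge at (347,184), the push knob top at about (346,240) and the bearing at (497,113). The bushing is at (466,218), the front pointer at (325,201), and the base line at (316,116).

```bash
python3 - <<'E'
from h import *
import pickle
c,p,d=pickle.load(open("w1.pkl","rb"));im=p[:,:,::-1].copy()
h=cv2.cvtColor(im,cv2.COLOR_BGR2HSV).astype(int)
Y=(abs(h[...,0]-20)<7)&(h[...,1]>90)&(h[...,2]>80)
b=max(blobs(im,Y,100),key=lambda b:b[1][4]);print("yel",b)
m=np.zeros(Y.shape,np.uint8);x,y,w,hh,_=b[1];m[y:y+hh,x:x+w]=Y[y:y+hh,x:x+w]
cs,_=cv2.findContours(m,cv2.RETR_CCOMP,cv2.CHAIN_APPROX_NONE)
for k in cs:
    if len(k)>12:
        e=cv2.fitEllipse(k);print("ell",e,plane("wrist",*e[0],174,c).round(1))
blk=h[...,2]<35
for b in blobs(im,blk,25):
    if b[1][4]<1500 and 300<b[0][0]<560 and b[0][1]<300:print("blk",b)
red=((h[...,0]<8)|(h[...,0]>172))&(h[...,1]>110)
for b in blobs(im,red,4):print("red",b, plane("wrist",*b[0],10,c).round(1),plane("wrist",*b[0],30,c).round(1))
cv2.imwrite("pics/w1c.png",cv2.resize(im[80:290,295:505],None,fx=2.8,fy=2.8,interpolation=cv2.INTER_CUBIC))
cv2.imwrite("pics/w1d.png",cv2.resize(im[0:290,295:545],None,fx=2,fy=2,interpolation=cv2.INTER_CUBIC))
for n,u,v,z in(("lev",336,110,101),("push",346,240,104),("bush",466,218,124),("hinge",347,184,70)):
    print(n,plane("wrist",u,v,z,c).round(1),d[v,u], "depth")
print([plane("wrist",u,v,10,c).round(1) for u,v in((313,4),(536,27),(524,269),(314,272))])
E
```

```text
yel ([496.6, 112.3], [469, 82, 56, 62, 2614])
ell ((496.4989929199219, 112.23392486572266), (54.29384231567383, 62.605224609375), 161.8192596435547) [659.6 151.3 174. ]
ell ((494.8739929199219, 110.66302490234375), (13.040637969970703, 17.29216194152832), 67.41394805908203) [658.2 152.3 174. ]
blk ([406.9, 7.2], [336, 0, 145, 16, 555])
blk ([536.2, 27.4], [532, 23, 10, 10, 70])
blk ([335.7, 112.3], [326, 101, 20, 22, 248])
blk ([347.0, 250.5], [336, 232, 24, 38, 657])
blk ([523.5, 268.9], [520, 265, 8, 9, 59])
blk ([312.9, 272.1], [308, 268, 10, 10, 75])
blk ([364.5, 272.0], [353, 271, 24, 3, 54])
blk ([413.7, 271.5], [378, 270, 75, 4, 251])
red ([315.0, 115.5], [305, 115, 21, 2, 42]) [521.4 149.1  10. ] [521.9 147.9  30. ]
red ([324.4, 200.5], [316, 199, 18, 4, 54]) [534.   51.3  10. ] [533.9  54.8  30. ]
red ([492.6, 221.6], [486, 216, 14, 12, 124]) [746.6  31.9  10. ] [736.5  36.2  30. ]
red ([503.4, 452.4], [495, 448, 16, 12, 73]) [ 873.8 -397.8   10. ] [ 857.7 -373.3   30. ]
lev [542.1 149.1 101. ] 0.0 depth
push [554.3  30.8 104. ] 379.26108 depth
bush [661.2  59.1 124. ] 339.3858 depth
hinge [555.7  78.7  70. ] 381.87323 depth
[array([516.2, 283.4,  10. ]), array([799.2, 290.6,  10. ]), array([806.5, -32.1,  10. ]), array([523.2, -37.1,  10. ])]
```

View pics/w1c.png

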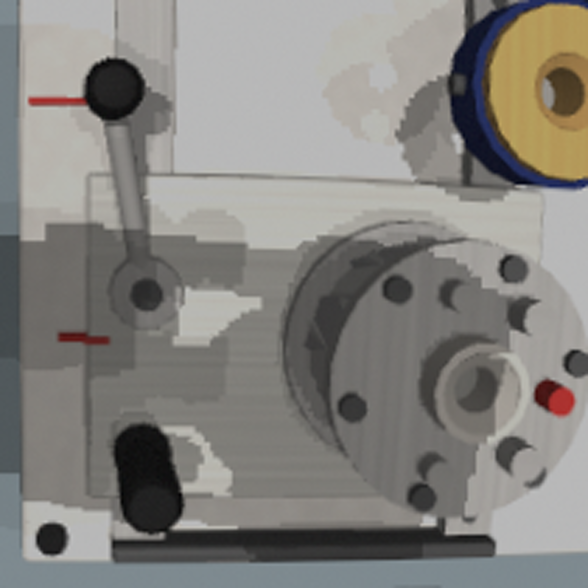

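```bash
python3 - <<'E'
from h import *
import pickle
c,p,d=pickle.load(open("w1.pkl","rb"))
print("push",plane("wrist",349.3,261,104,c),"bush",plane("wrist",464.6,219.3,124,c),"lev",plane("wrist",335.7,111.8,101,c))
s=sense();print(shift(np.array([542,149,70])-s["eef_pos"],s),rotto(np.radians(1.3),s))
E
```

```text
push [558.19606567  10.31112953 104.        ] bush [659.97990184  57.8733202  124.        ] lev [541.84623493 147.48115279 101.        ]
[0.63377031 0.29519037 0.03525708] [0.00183789 0.00215969 0.00268883]
```

```bash
python3 -m jog '[{"linear":[0.1,0.292,0.035],"rotation":[0,0,0],"grip":50},{"linear":[0.2,0.292,0.035],"rotation":[0,0,0],"grip":50},{"linear":[0.3,0.292,0.035],"rotation":[0,0,0],"grip":50},{"linear":[0.42,0.292,0.035],"rotation":[0,0,0],"grip":50},{"linear":[0.53,0.292,0.035],"rotation":[0,0,0],"grip":50},{"linear":[0.634,0.292,0.035],"rotation":[0,0,0],"grip":50},{"linear":[0.634,0.292,0.035],"rotation":[0,0,0],"grip":50},{"linear":[0.634,0.292,0.035],"rotation":[0,0,0],"grip":50}]' 40; python3 - <<'E'
from h import *
s=sense();st(s)
c=calibration("wrist");p,d=capture("wrist");cv2.imwrite("pics/w2.png",p[:,:,::-1])
E
```

```text
time_s: 2.37
eef_pos: [540.9, 149.5, 70.0]
ee_rot: [0.707, -0.009, 0.707, 0.009]
force: [0.8, 0.4, 0.9]
grip_width: 0.588
t 2.37 pos [540.9 149.5  70. ] F [0.8 0.4 0.9] gw 50.2 toolaxes [[-0.001, -0.025, 1.0], [-0.001, 1.0, 0.025], [-1.0, -0.001, -0.001]] q [ 0.06  0.52  1.55 -0.    1.07  0.04]
```

View pics/w2.png

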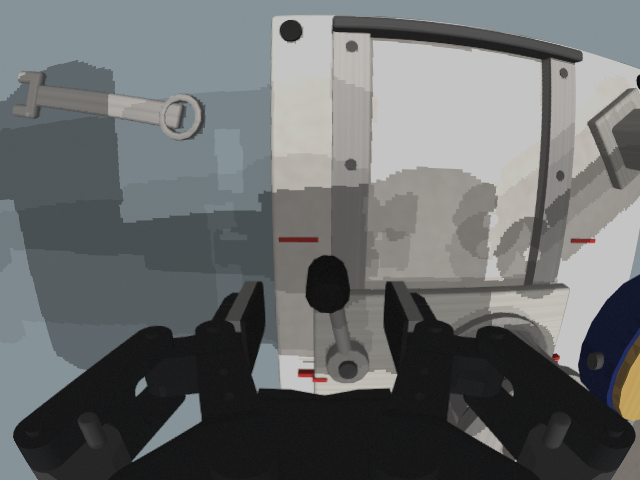

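The knob is at (327,285), centred between the pads. I'll close on it.

```bash
python3 -m jog '[{"linear":[0,0,0],"rotation":[0,0,0],"grip":10},{"linear":[0,0,0],"rotation":[0,0,0],"grip":10},{"linear":[0,0,0],"rotation":[0,0,0],"grip":10},{"linear":[0,0,0],"rotation":[0,0,0],"grip":10},{"linear":[0,0,0],"rotation":[0,0,0],"grip":10},{"linear":[0,0,0],"rotation":[0,0,0],"grip":10}]' 40; python3 - <<'E'
from h import *
s=sense();st(s)
for th in(.1,.2,.3,.4,.5,.6,.7,.8,.9,1.0,1.1,1.2):
    f=lambda t:75*np.array([-np.sin(t+.197),np.cos(t+.197),0])
    dw=f(th)-f(0);print(th,dw.round(1),shift(dw,s).round(3))
E
```

```text
time_s: 2.92
eef_pos: [542.3, 149.2, 72.0]
ee_rot: [0.708, -0.009, 0.706, 0.008]
force: [-0.8, 0.3, -0.6]
grip_width: 0.115
t 2.92 pos [542.3 149.2  72. ] F [-0.8  0.3 -0.6] gw 9.8 toolaxes [[0.003, -0.025, 1.0], [-0.001, 1.0, 0.025], [-1.0, -0.001, 0.003]] q [ 0.06  0.52  1.55 -0.    1.07  0.04]
0.1 [-7.3 -1.8  0. ] [-0.    -0.006 -0.024]
0.2 [-14.3  -4.4   0. ] [-0.    -0.013 -0.048]
0.3 [-21.1  -7.6   0. ] [-0.    -0.024 -0.071]
0.4 [-27.5 -11.5   0. ] [-0.    -0.036 -0.093]
0.5 [-33.5 -16.    0. ] [-0.    -0.051 -0.113]
0.6 [-39.  -21.1   0. ] [-0.    -0.067 -0.132]
0.7 [-43.9 -26.8   0. ] [-0.    -0.085 -0.149]
0.8 [-48.3 -32.8   0. ] [-0.    -0.105 -0.164]
0.9 [-52.1 -39.3   0. ] [-0.    -0.127 -0.177]
1.0 [-55.1 -46.2   0. ] [-0.    -0.149 -0.188]
1.1 [-57.5 -53.3   0. ] [-0.    -0.173 -0.196]
1.2 [-59.2 -60.6   0. ] [-0.    -0.197 -0.202]
```

```bash
python3 - <<'E'
from h import *
import pickle
c=calibration("wrist");p,d=capture("wrist");cv2.imwrite("pics/w3.png",p[:,:,::-1]);pickle.dump((c,p,d),open("w3.pkl","wb"))
p,d=capture("scene");cv2.imwrite("pics/s3.png",cv2.resize(p[180:330,290:490,::-1],None,fx=4,fy=4,interpolation=cv2.INTER_CUBIC))
E
```

```text
(no output)
```

View pics/w3.png

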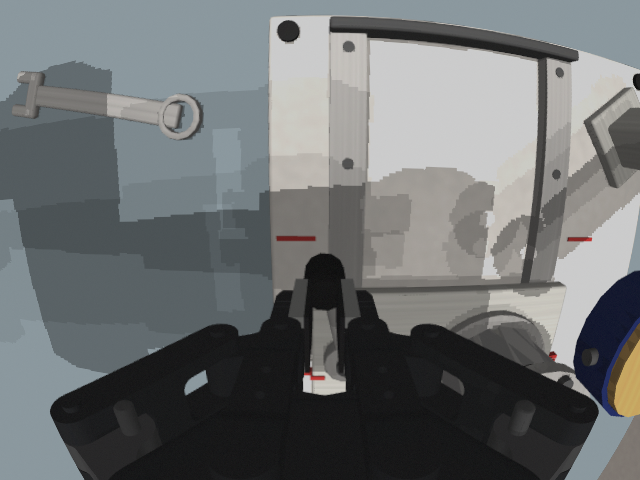

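View pics/s3.png

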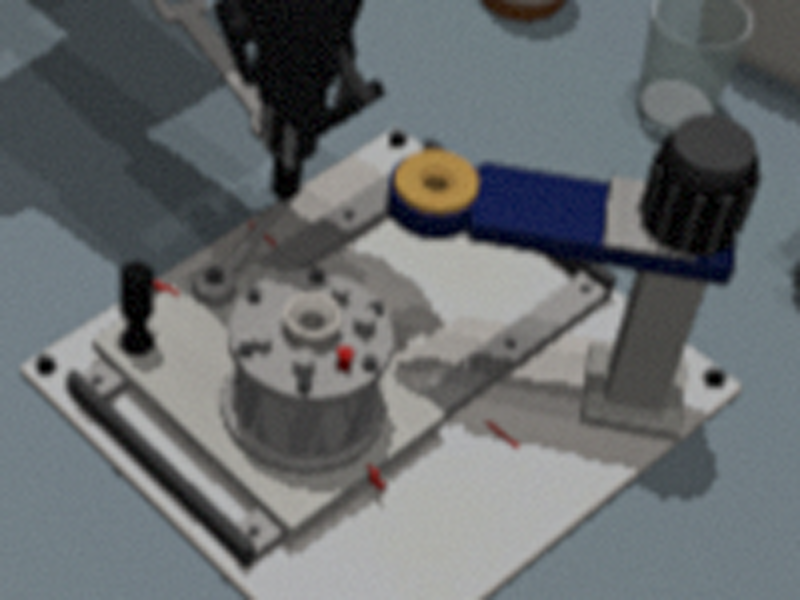

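```bash
python3 - <<'E'
from h import *
import pickle
c,p,d=pickle.load(open("w3.pkl","rb"))
for z in(70,86,101):
  for y in(138,149,160):print(z,y,proj("wrist",(542.3,y,z),c).round(0))
print("knob top pix",[plane("wrist",323,265,101,c).round(1),plane("wrist",323,265,104,c).round(1)])
cv2.imwrite("pics/w3c.png",cv2.resize(p[230:400,250:400,::-1],None,fx=4,fy=3.5,interpolation=cv2.INTER_CUBIC))
print(d[262:300:4,323])
E
```

```text
70 138 [325. 289.]
70 149 [326. 269.]
70 160 [326. 249.]
86 138 [325. 302.]
86 149 [326. 281.]
86 160 [326. 259.]
101 138 [325. 317.]
101 149 [326. 294.]
101 160 [327. 270.]
knob top pix [array([540.7, 162.4, 101. ]), array([540.7, 163.5, 104. ])]
[171.2159  165.79997 160.75902 160.31937 157.62056 157.99734 157.3166
 157.85501 156.55946 157.49928]
```

View pics/w3c.png

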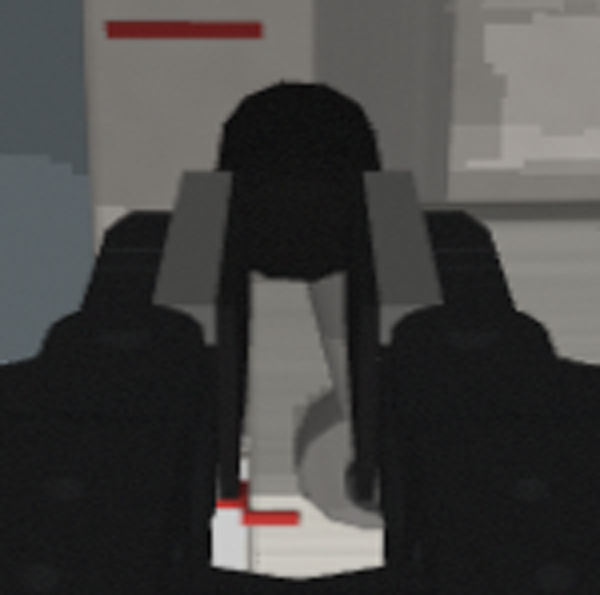

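```bash
python3 -m jog '[{"linear":[0,0,0],"rotation":[0,0,0],"grip":0},{"linear":[0,0,0],"rotation":[0,0,0],"grip":0},{"linear":[0,0,0],"rotation":[0,0,0],"grip":0}]' 40; python3 - <<'E'
from h import *
import pickle
c,p,d=pickle.load(open("w3.pkl","rb"))
T=c["world_from_camera"];K=c["intrinsics"]
for u,v in((323,262),(323,270),(323,280),(323,290),(323,300),(323,306),(300,285),(347,285),(300,300)):
    o,dd=ray("wrist",u,v,c);dc=T[:3,:3].T@dd;print(u,v,(o+dd*d[v,u]/-dc[2]).round(1))
E
```

```text
time_s: 3.27
eef_pos: [542.3, 149.1, 71.8]
ee_rot: [0.708, -0.009, 0.706, 0.008]
force: [0.3, 1.3, 0.3]
grip_width: 0.004
323 262 [540.8 158.2  85.1]
323 270 [540.8 158.3  95.9]
323 280 [540.8 155.7 101.2]
323 290 [540.9 151.  100.9]
323 300 [541.  146.6 101.6]
323 306 [541.1 143.5 101.2]
300 285 [531.9 158.8 114.6]
347 285 [549.9 159.8 115.9]
300 300 [532.7 159.5 129.7]
```

```bash
python3 - <<'E'
from h import *
import pickle
s=sense();st(s)
c=calibration("wrist");p,d=capture("wrist");pickle.dump((c,p,d),open("w4.pkl","wb"))
cv2.imwrite("pics/w4c.png",cv2.resize(p[230:400,230:420,::-1],None,fx=4,fy=3.5,interpolation=cv2.INTER_CUBIC))
E
```

```text
t 3.27 pos [542.3 149.1  71.8] F [0.3 1.3 0.3] gw 0.3 toolaxes [[0.003, -0.025, 1.0], [-0.001, 1.0, 0.025], [-1.0, -0.001, 0.003]] q [ 0.06  0.52  1.55 -0.    1.07  0.04]
```

View pics/w4c.png

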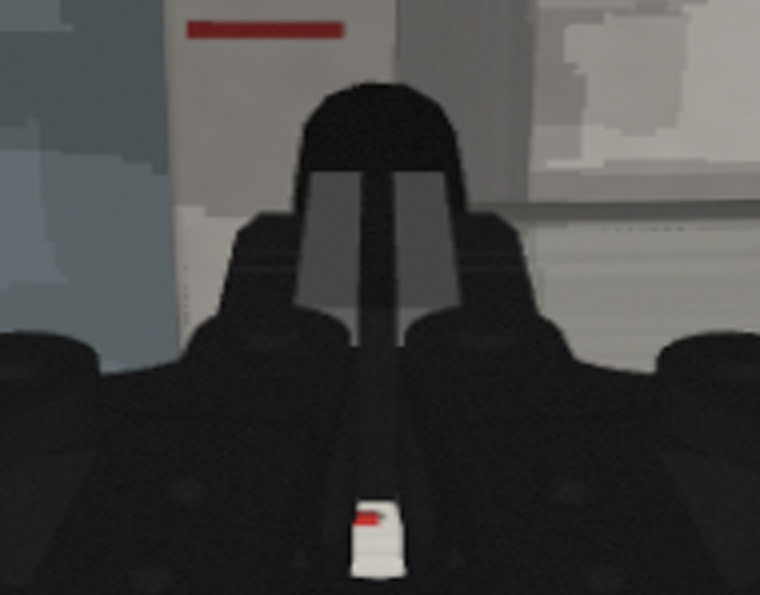

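```bash
python3 - <<'E'
from h import *
import pickle
c,p,d=pickle.load(open("w4.pkl","rb"))
T=c["world_from_camera"]
print(T[:3,3])
for u in(312,324,335):
  for v in range(256,330,4):
    o,dd=ray("wrist",u,v,c);dc=T[:3,:3].T@dd;print(u,v,(o+dd*d[v,u]/-dc[2]).round(1),p[v,u])
s=cv2.imread("pics/s3.png");cv2.imwrite("pics/s3c.png",cv2.resize(s[100:320,180:400],None,fx=2.7,fy=2.7))
E
```

```text
[539.36322271 214.52106853 246.92331486]
312 256 [533.9 136.5  10.7] [113 111 107]
312 260 [535.5 156.5  77.6] [17 17 15]
312 264 [535.6 156.6  83.4] [17 18 17]
312 268 [535.8 156.7  89.1] [15 16 16]
312 272 [535.9 156.4  93.5] [17 17 18]
312 276 [536.  155.6  96.3] [20 19 21]
312 280 [536.3 159.2 110. ] [70 70 69]
312 284 [536.5 159.4 114.5] [70 70 69]
312 288 [536.5 159.1 117.7] [70 70 69]
312 292 [536.7 159.3 122. ] [70 70 69]
312 296 [536.7 159.3 125.4] [69 69 68]
312 300 [536.8 159.  128.3] [70 71 69]
312 304 [536.9 159.1 131.7] [70 70 69]
312 308 [537.  158.8 134.2] [69 70 69]
312 312 [537.1 159.3 138.1] [69 69 68]
312 316 [537.2 159.2 140.7] [70 69 68]
312 320 [537.3 160.6 146.1] [40 40 39]
312 324 [537.3 160.1 147.8] [25 24 25]
312 328 [537.4 160.1 150.4] [22 22 22]
324 256 [541.2 158.1  75.6] [19 17 17]
324 260 [541.2 158.5  83. ] [18 18 20]
324 264 [541.2 158.3  87.9] [17 15 15]
324 268 [541.2 158.5  93.7] [21 20 20]
324 272 [541.2 157.3  95.6] [18 19 18]
324 276 [541.2 156.6  98.7] [18 19 19]
324 280 [541.1 159.6 110.6] [21 21 21]
324 284 [541.1 159.1 113.6] [20 19 18]
324
[... 466 characters left out ...]
35 260 [546.5 157.3  79.2] [15 16 15]
335 264 [546.4 156.8  83.3] [18 17 17]
335 268 [546.1 157.6  91.1] [17 19 16]
335 272 [545.9 157.6  96. ] [15 13 14]
335 276 [545.9 156.3  97.6] [20 19 20]
335 280 [545.4 159.5 110. ] [69 69 68]
335 284 [545.3 159.2 113.5] [69 69 68]
335 288 [545.1 160.1 119.7] [70 70 68]
335 292 [545.1 159.7 122.4] [70 70 68]
335 296 [544.9 159.9 126.4] [70 70 69]
335 300 [544.8 160.2 130.3] [70 70 69]
335 304 [544.7 159.8 132.8] [69 69 69]
335 308 [544.7 159.  134.2] [69 70 68]
335 312 [544.6 159.6 138.5] [69 69 68]
335 316 [544.5 159.5 141.1] [71 71 69]
335 320 [544.3 160.7 146. ] [59 60 59]
335 324 [544.3 160.4 148.1] [26 26 26]
335 328 [544.2 160.4 150.5] [22 22 23]
```

View pics/s3c.png

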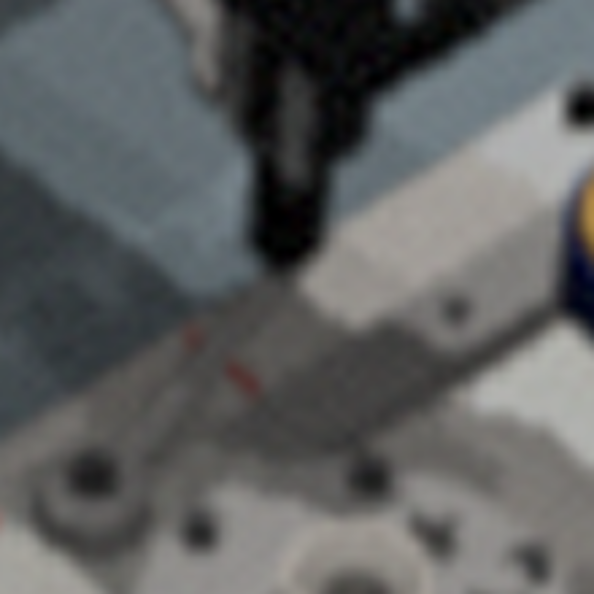

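The depth shows the real fingertips at z≈108.5 when the reported TCP is 71.8. So the tips sit about 37 mm behind the reported TCP, and the fingers shut above the knob, whose top is at 101. I'll reopen, go 36 mm lower, and check.

```bash
python3 -m jog '[{"linear":[0,0,0],"rotation":[0,0,0],"grip":45},{"linear":[0,0,0],"rotation":[0,0,0],"grip":45},{"linear":[0,0.007,0],"rotation":[0,0,0],"grip":45},{"linear":[0,0.007,0],"rotation":[0,0,0],"grip":45},{"linear":[0,0.007,0],"rotation":[0,0,0],"grip":45},{"linear":[0.04,0.007,0],"rotation":[0,0,0],"grip":45},{"linear":[0.08,0.007,0],"rotation":[0,0,0],"grip":45},{"linear":[0.12,0.007,0],"rotation":[0,0,0],"grip":45},{"linear":[0.12,0.007,0],"rotation":[0,0,0],"grip":45}]' 40; python3 - <<'E'
from h import *
import pickle
s=sense();st(s)
c=calibration("wrist");p,d=capture("wrist");pickle.dump((c,p,d),open("w5.pkl","wb"))
cv2.imwrite("pics/w5.png",p[:,:,::-1])
E
```

```text
time_s: 4.07
eef_pos: [541.0, 151.1, 33.7]
ee_rot: [0.707, -0.009, 0.707, 0.008]
force: [-1.1, -0.2, -0.6]
grip_width: 0.53
t 4.07 pos [541.  151.1  33.7] F [-1.1 -0.2 -0.6] gw 45.2 toolaxes [[-0.001, -0.025, 1.0], [-0.001, 1.0, 0.025], [-1.0, -0.001, -0.001]] q [ 0.06  0.57  1.57 -0.    1.    0.04]
```

View pics/w5.png

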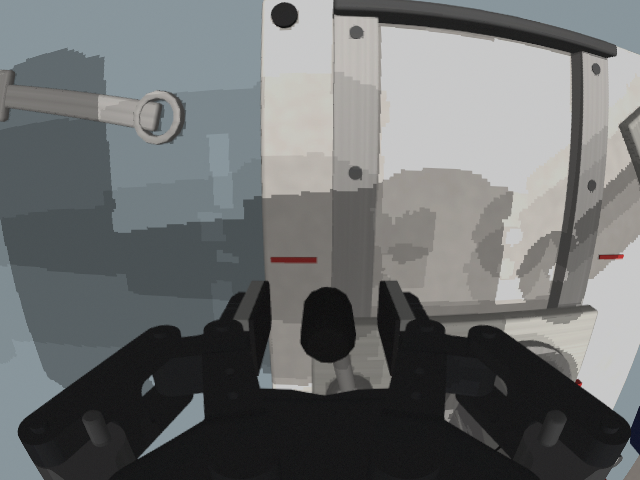

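The knob is now properly between the pads, at (328,320). I'll close on it.

```bash
python3 -m jog '[{"linear":[0,0,0],"rotation":[0,0,0],"grip":8},{"linear":[0,0,0],"rotation":[0,0,0],"grip":8},{"linear":[0,0,0],"rotation":[0,0,0],"grip":8},{"linear":[0,0,0],"rotation":[0,0,0],"grip":8},{"linear":[0,0,0],"rotation":[0,0,0],"grip":8}]' 40; python3 - <<'E'
from h import *
s=sense();st(s)
for th in(.1,.2,.3,.4,.5,.6,.7,.8,.9,1.0,1.1,1.2):
    f=lambda t:75*np.array([-np.sin(t+.197),np.cos(t+.197),0])
    dw=f(th)-f(0);print(th,dw.round(1),shift(dw,s).round(3))
E
```

```text
time_s: 4.53
eef_pos: [542.1, 151.2, 35.7]
ee_rot: [0.708, -0.009, 0.706, 0.008]
force: [-1.7, -0.2, 4.4]
grip_width: 0.216
t 4.53 pos [542.1 151.2  35.7] F [-1.7 -0.2  4.4] gw 18.5 toolaxes [[0.002, -0.025, 1.0], [-0.001, 1.0, 0.025], [-1.0, -0.001, 0.002]] q [ 0.06  0.57  1.57 -0.    1.    0.04]
0.1 [-7.3 -1.8  0. ] [-0.    -0.006 -0.024]
0.2 [-14.3  -4.4   0. ] [-0.    -0.013 -0.048]
0.3 [-21.1  -7.6   0. ] [-0.    -0.024 -0.071]
0.4 [-27.5 -11.5   0. ] [-0.    -0.036 -0.093]
0.5 [-33.5 -16.    0. ] [-0.    -0.051 -0.113]
0.6 [-39.  -21.1   0. ] [-0.    -0.067 -0.132]
0.7 [-43.9 -26.8   0. ] [-0.    -0.085 -0.149]
0.8 [-48.3 -32.8   0. ] [-0.    -0.105 -0.164]
0.9 [-52.1 -39.3   0. ] [-0.    -0.127 -0.177]
1.0 [-55.1 -46.2   0. ] [-0.    -0.149 -0.188]
1.1 [-57.5 -53.3   0. ] [-0.    -0.173 -0.196]
1.2 [-59.2 -60.6   0. ] [-0.    -0.197 -0.202]
```

```bash
python3 -m jog '[{"linear":[0,-0.006,-0.024],"rotation":[0,0,0],"grip":8},{"linear":[0,-0.013,-0.048],"rotation":[0,0,0],"grip":8},{"linear":[0,-0.024,-0.071],"rotation":[0,0,0],"grip":8},{"linear":[0,-0.036,-0.093],"rotation":[0,0,0],"grip":8},{"linear":[0,-0.051,-0.113],"rotation":[0,0,0],"grip":8},{"linear":[0,-0.067,-0.132],"rotation":[0,0,0],"grip":8},{"linear":[0,-0.085,-0.149],"rotation":[0,0,0],"grip":8},{"linear":[0,-0.105,-0.164],"rotation":[0,0,0],"grip":8},{"linear":[0,-0.127,-0.177],"rotation":[0,0,0],"grip":8},{"linear":[0,-0.149,-0.188],"rotation":[0,0,0],"grip":8},{"linear":[0,-0.173,-0.196],"rotation":[0,0,0],"grip":8},{"linear":[0,-0.173,-0.196],"rotation":[0,0,0],"grip":8},{"linear":[0,-0.173,-0.196],"rotation":[0,0,0],"grip":8}]' 40; python3 - <<'E'
from h import *
import pickle
s=sense();st(s)
c=calibration("wrist");p,d=capture("wrist");pickle.dump((c,p,d),open("w6.pkl","wb"))
cv2.imwrite("pics/w6.png",p[:,:,::-1])
E
```

```text
time_s: 5.62
eef_pos: [485.0, 97.0, 35.8]
ee_rot: [0.709, -0.009, 0.706, 0.008]
force: [6.4, -2.8, -2.7]
grip_width: 0.213
t 5.62 pos [485.   97.   35.8] F [ 6.4 -2.8 -2.7] gw 18.2 toolaxes [[0.004, -0.024, 1.0], [-0.001, 1.0, 0.024], [-1.0, -0.001, 0.004]] q [-0.04  0.45  1.78 -0.    0.91 -0.06]
```

View pics/w6.png

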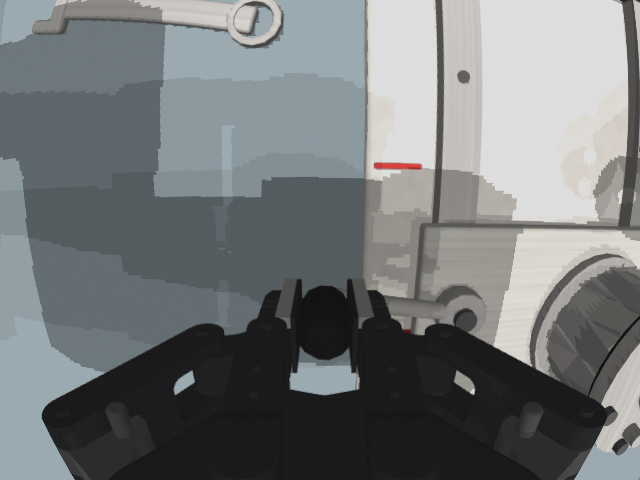

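The lever arm is now nearly along -x, with the knob at (325,320) and the hinge at (465,320), so it's open. I'll release it and go to the push knob.

```bash
python3 -m jog '[{"linear":[0,0,0],"rotation":[0,0,0],"grip":46},{"linear":[0,0,0],"rotation":[0,0,0],"grip":46},{"linear":[0,0,0],"rotation":[0,0,0],"grip":46},{"linear":[-0.1,0,0],"rotation":[0,0,0],"grip":46},{"linear":[-0.2,0,0],"rotation":[0,0,0],"grip":46},{"linear":[-0.2,-0.1,0.09],"rotation":[0,0,0],"grip":46},{"linear":[-0.2,-0.2,0.18],"rotation":[0,0,0],"grip":46},{"linear":[-0.2,-0.292,0.241],"rotation":[0,0,0],"grip":46},{"linear":[-0.2,-0.292,0.241],"rotation":[0,0,0],"grip":46},{"linear":[-0.2,-0.292,0.241],"rotation":[0,0,0],"grip":46}]' 40; python3 - <<'E'
from h import *
import pickle
s=sense();st(s)
c=calibration("wrist");p,d=capture("wrist");pickle.dump((c,p,d),open("w7.pkl","wb"))
cv2.imwrite("pics/w7.png",p[:,:,::-1])
E
```

```text
time_s: 6.5
eef_pos: [559.1, 10.4, 95.6]
ee_rot: [0.708, -0.008, 0.706, 0.008]
force: [0.3, 0.8, -0.3]
grip_width: 0.534
t 6.5 pos [559.1  10.4  95.6] F [ 0.3  0.8 -0.3] gw 45.6 toolaxes [[0.003, -0.022, 1.0], [-0.001, 1.0, 0.022], [-1.0, -0.001, 0.003]] q [-0.19  0.48  1.53 -0.    1.12 -0.21]
```

View pics/w7.png

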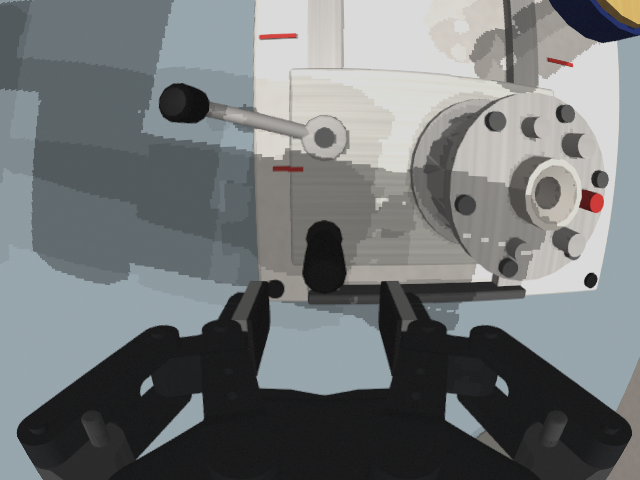

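The wrist view shows the lever open, with its knob at (183,103). The push knob top is at (325,275), lined up between the open fingers. I'll descend and pinch it.

```bash
python3 -m jog '[{"linear":[0.07,0.002,0],"rotation":[0,0,0],"grip":46},{"linear":[0.14,0.002,0],"rotation":[0,0,0],"grip":46},{"linear":[0.2,0.002,0],"rotation":[0,0,0],"grip":46},{"linear":[0.2,0.002,0],"rotation":[0,0,0],"grip":46},{"linear":[0.2,0.002,0],"rotation":[0,0,0],"grip":8},{"linear":[0.2,0.002,0],"rotation":[0,0,0],"grip":8},{"linear":[0.2,0.002,0],"rotation":[0,0,0],"grip":8},{"linear":[0.2,0.002,0],"rotation":[0,0,0],"grip":8},{"linear":[0.2,0.002,0],"rotation":[0,0,0],"grip":8}]' 40; python3 - <<'E'
from h import *
import pickle
s=sense();st(s)
y=np.radians(1.3);print(shift(94*np.array([-np.sin(y),np.cos(y),0]),s))
c,p,d=pickle.load(open("w7.pkl","rb"));T=c["world_from_camera"]
im=p[:,:,::-1].copy();h=cv2.cvtColor(im,cv2.COLOR_BGR2HSV).astype(int)
for b in blobs(im,((h[...,0]<8)|(h[...,0]>172))&(h[...,1]>110),10):
    u,v=b[0];o,dd=ray("wrist",u,v,c);dc=T[:3,:3].T@dd;print(b,(o+dd*d[int(round(v)),int(round(u))]/-dc[2]).round(1))
E
```

```text
time_s: 7.3
eef_pos: [559.3, 12.3, 37.1]
ee_rot: [0.709, -0.009, 0.705, 0.008]
force: [0.1, 1.6, 6.8]
grip_width: 0.245
t 7.3 pos [559.3  12.3  37.1] F [0.1 1.6 6.8] gw 20.9 toolaxes [[0.005, -0.024, 1.0], [-0.001, 1.0, 0.024], [-1.0, -0.001, 0.005]] q [-0.19  0.56  1.58  0.    0.99 -0.21]
[-2.66602645e-04  3.13333024e-01  3.50350973e-04]
([277.4, 35.8], [259, 33, 37, 6, 147]) [523.4 148.4  12.7]
([559.8, 61.9], [548, 58, 25, 9, 94]) [743.2 152.9  11.5]
([287.5, 168.5], [273, 166, 30, 6, 126]) [534.4  56.   36.5]
([591.4, 201.1], [580, 190, 24, 23, 402]) [689.1  56.  122. ]
```

```bash
python3 -m jog '[{"linear":[0,0.02,0],"rotation":[0,0,0],"grip":8},{"linear":[0,0.055,0],"rotation":[0,0,0],"grip":8},{"linear":[0,0.09,0],"rotation":[0,0,0],"grip":8},{"linear":[0,0.125,0],"rotation":[0,0,0],"grip":8},{"linear":[0,0.16,0],"rotation":[0,0,0],"grip":8},{"linear":[0,0.195,0],"rotation":[0,0,0],"grip":8},{"linear":[0,0.23,0],"rotation":[0,0,0],"grip":8},{"linear":[0,0.26,0],"rotation":[0,0,0],"grip":8},{"linear":[0,0.285,0],"rotation":[0,0,0],"grip":8},{"linear":[0,0.303,0],"rotation":[0,0,0],"grip":8},{"linear":[0,0.303,0],"rotation":[0,0,0],"grip":8},{"linear":[0,0.303,0],"rotation":[0,0,0],"grip":8}]' 40; python3 - <<'E'
from h import *
import pickle
s=sense();st(s)
for n in("wrist","top","scene"):
    c=calibration(n);p,d=capture(n);pickle.dump((c,p,d),open(n+"8.pkl","wb"))
    im=p[:,:,::-1]
    if n=="wrist":cv2.imwrite("pics/w8.png",im)
    elif n=="top":cv2.imwrite("pics/t8.png",cv2.resize(im[140:270,210:350],None,fx=5,fy=4.5,interpolation=cv2.INTER_CUBIC))
    else:cv2.imwrite("pics/s8.png",cv2.resize(im[190:350,290:480],None,fx=4,fy=3.7,interpolation=cv2.INTER_CUBIC))
E
```

```text
time_s: 8.3
eef_pos: [557.5, 105.1, 37.2]
ee_rot: [0.709, -0.008, 0.705, 0.009]
force: [4.7, 3.8, -2.3]
grip_width: 0.244
t 8.3 pos [557.5 105.1  37.2] F [ 4.7  3.8 -2.3] gw 20.9 toolaxes [[0.006, -0.024, 1.0], [0.001, 1.0, 0.024], [-1.0, 0.001, 0.006]] q [-0.02  0.57  1.56  0.    1.   -0.05]
```

View pics/w8.png

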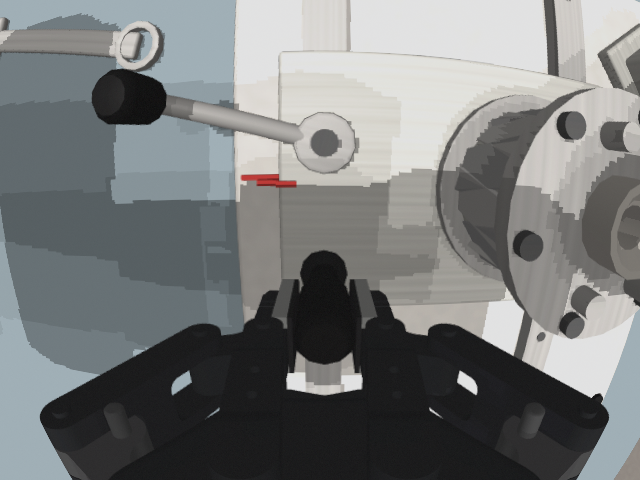

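View pics/s8.png

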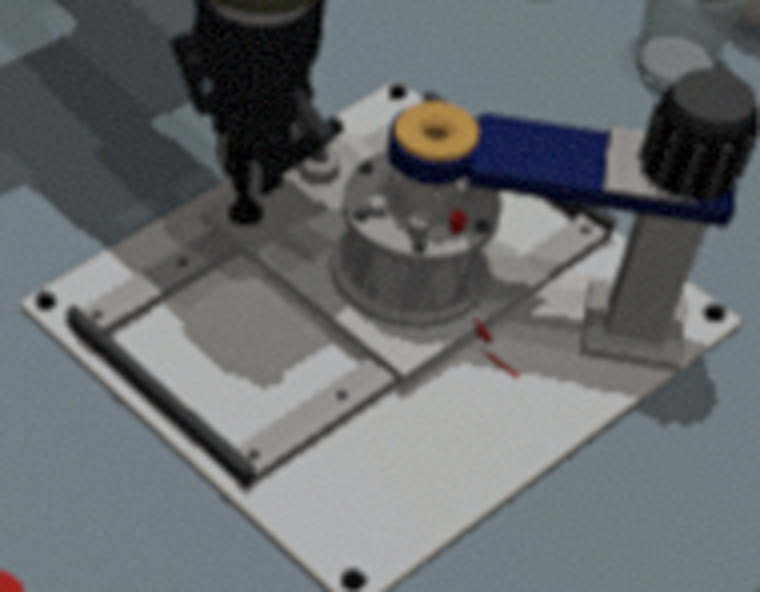

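View pics/t8.png

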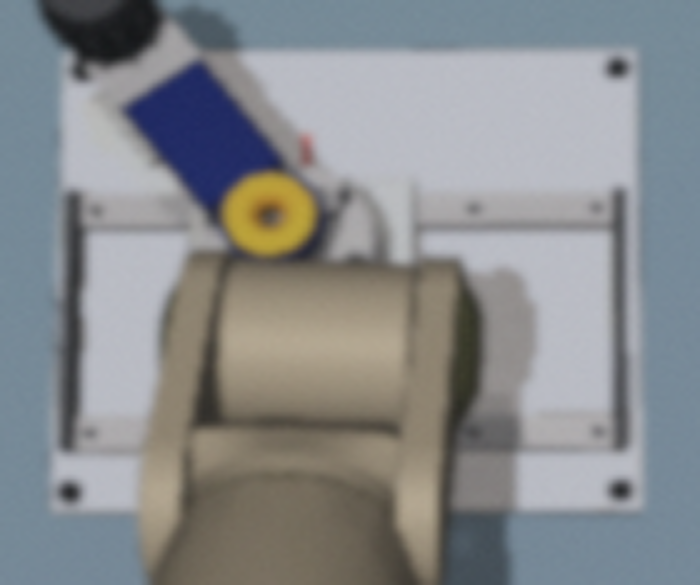

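```bash
cat > ptr.py <<'E'
from h import *
import pickle,sys
def run(f,zl=10.5):
    c,p,d=pickle.load(open(f,"rb"));T=c["world_from_camera"];y=np.radians(1.3)
    im=p[:,:,::-1].copy();h=cv2.cvtColor(im,cv2.COLOR_BGR2HSV).astype(int)
    m=((h[...,0]<8)|(h[...,0]>172))&(h[...,1]>110)
    m[:, :200]=0
    pts={}
    for v,u in zip(*np.nonzero(m)):
        if d[v,u]<=0:continue
        o,dd=ray("wrist",u,v,c);dc=T[:3,:3].T@dd;P=o+dd*d[v,u]/-dc[2]
        if P[2]>60 or P[0]>600:continue
        k="line" if P[2]<22 else "ptr";pts.setdefault(k,[]).append((u,v,*P))
    for k,a in pts.items():
        a=np.array(a);z=np.median(a[:,4]);q=[]
        for u,v in a[:,:2]:
            P=plane("wrist",u,v,zl if k=="line" else z,c);q.append([(P[0]-659.3)*np.cos(y)+(P[1]-151.6)*np.sin(y),-(P[0]-659.3)*np.sin(y)+(P[1]-151.6)*np.cos(y)])
        q=np.array(q);print(k,len(a),"z",z.round(1),"px",a[:,:2].mean(0).round(1),"stand xy",q.mean(0).round(2),"range y",q[:,1].min().round(1),q[:,1].max().round(1))
if __name__=="__main__":run(sys.argv[1])
E
python3 ptr.py wrist8.pkl; python3 - <<'E'
from h import *
import pickle
c,p,d=pickle.load(open("wrist8.pkl","rb"));cv2.imwrite("pics/w8c.png",cv2.resize(p[150:210,225:315,::-1],None,fx=8,fy=8,interpolation=cv2.INTER_NEAREST))
E
```

```text
line 160 z 12.0 px [258.2 176.5] stand xy [-139.7     0.46] range y -1.3 1.7
ptr 274 z 31.0 px [274.9 182.4] stand xy [-127.82   -0.51] range y -2.4 1.7
```

View pics/w8c.png

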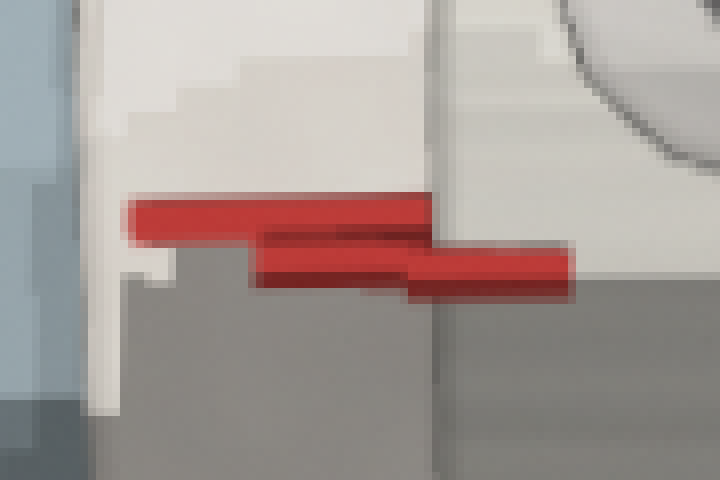

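```bash
python3 - <<'E'
from h import *
import pickle
c,p,d=pickle.load(open("wrist8.pkl","rb"));T=c["world_from_camera"];y=np.radians(1.3)
def S(P):return ((P[0]-659.3)*np.cos(y)+(P[1]-151.6)*np.sin(y)).round(2),(-(P[0]-659.3)*np.sin(y)+(P[1]-151.6)*np.cos(y)).round(2)
for nm,us,v in(("line",range(243,256),177.0),("A",range(258,275),181.3),("B",range(278,295),182.9)):
    zs=[]
    for u in us:
        vi=int(round(v));o,dd=ray("wrist",u,vi,c);dc=T[:3,:3].T@dd;zs.append((o+dd*d[vi,u]/-dc[2])[2])
    z=np.median(zs)
    print(nm,"z",z.round(1),[ (zz,S(plane("wrist",np.mean(us),v,zz,c))) for zz in((10.3,10.5) if nm=="line" else (z-2,z,z+2))])
E
```

```text
line z 11.8 [(10.3, (np.float64(-144.87), np.float64(0.26))), (10.5, (np.float64(-144.83), np.float64(0.28)))]
A z 30.4 [(np.float64(28.447312402120275), (np.float64(-132.65), np.float64(-0.22))), (np.float64(30.447312402120275), (np.float64(-132.35), np.float64(0.01))), (np.float64(32.447312402120275), (np.float64(-132.04), np.float64(0.24)))]
B z 36.0 [(np.float64(33.96515689573488), (np.float64(-122.05), np.float64(-0.49))), (np.float64(35.96515689573488), (np.float64(-121.85), np.float64(-0.25))), (np.float64(37.96515689573488), (np.float64(-121.66), np.float64(-0.01)))]
```

Measured at the pointer's own height, it stands about 0.3 mm from the line, at (267,181) against (250,177). I'll release the knob and go back to the lever knob.

```bash
python3 -m jog '[{"linear":[0,0,0],"rotation":[0,0,0],"grip":46},{"linear":[0,0,0],"rotation":[0,0,0],"grip":46},{"linear":[0,0,0],"rotation":[0,0,0],"grip":46},{"linear":[-0.1,0,0],"rotation":[0,0,0],"grip":46},{"linear":[-0.2,0,0],"rotation":[0,0,0],"grip":46},{"linear":[-0.2,0.1,-0.09],"rotation":[0,0,0],"grip":46},{"linear":[-0.2,0.2,-0.18],"rotation":[0,0,0],"grip":46},{"linear":[-0.2,0.291,-0.242],"rotation":[0,0,0],"grip":46},{"linear":[-0.2,0.291,-0.242],"rotation":[0,0,0],"grip":46},{"linear":[-0.2,0.291,-0.242],"rotation":[0,0,0],"grip":46}]' 40; python3 - <<'E'
from h import *
import pickle
s=sense();st(s)
print(shift(np.array([482.9,190.5,36])-s["eef_pos"],s))
c=calibration("wrist");p,d=capture("wrist");pickle.dump((c,p,d),open("w9.pkl","wb"))
cv2.imwrite("pics/w9.png",p[:,:,::-1])
E
python3 ptr.py w9.pkl
```

```text
time_s: 9.28
eef_pos: [481.6, 191.6, 97.2]
ee_rot: [0.709, -0.009, 0.705, 0.01]
force: [0.3, -0.7, 0.2]
grip_width: 0.533
t 9.28 pos [481.6 191.6  97.2] F [ 0.3 -0.7  0.2] gw 45.5 toolaxes [[0.006, -0.027, 1.0], [0.001, 1.0, 0.027], [-1.0, 0.001, 0.006]] q [0.15 0.4  1.66 0.   1.07 0.13]
[ 0.20395842 -0.00405048  0.00285257]
line 59 z 12.1 px [370.3 285. ] stand xy [-141.34   -0.16] range y -1.1 0.7
ptr 4 z 27.3 px [379.  293.5] stand xy [-1.3709e+02  6.0000e-02] range y -1.1 1.3
```

View pics/w9.png

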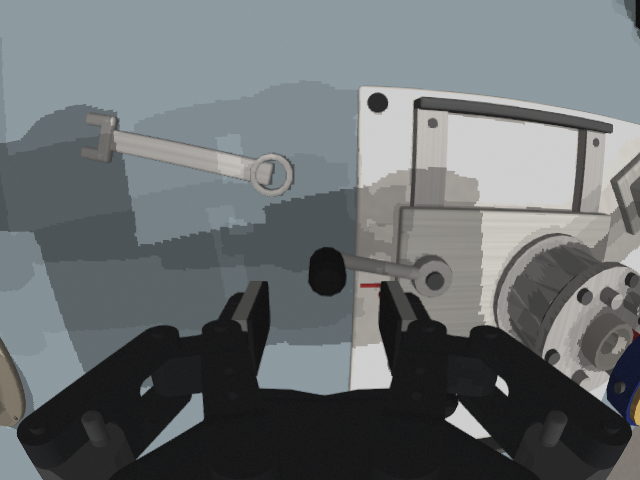

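The lever knob at (327,275) is centred ahead of the open fingers. I'll descend and pinch.

```bash
python3 -m jog '[{"linear":[0.07,-0.004,0.003],"rotation":[0,0,0],"grip":46},{"linear":[0.14,-0.004,0.003],"rotation":[0,0,0],"grip":46},{"linear":[0.2,-0.004,0.003],"rotation":[0,0,0],"grip":46},{"linear":[0.2,-0.004,0.003],"rotation":[0,0,0],"grip":46},{"linear":[0.2,-0.004,0.003],"rotation":[0,0,0],"grip":8},{"linear":[0.2,-0.004,0.003],"rotation":[0,0,0],"grip":8},{"linear":[0.2,-0.004,0.003],"rotation":[0,0,0],"grip":8},{"linear":[0.2,-0.004,0.003],"rotation":[0,0,0],"grip":8},{"linear":[0.2,-0.004,0.003],"rotation":[0,0,0],"grip":8}]' 50; python3 - <<'E'
from h import *
s=sense();st(s)
h=np.array([555.1,169.7]);r=s["eef_pos"][:2]-h;print("r",np.linalg.norm(r),"th",np.arctan2(-r[0],r[1])-.197)
t0=np.arctan2(-r[0],r[1])
f=lambda t:75*np.array([-np.sin(t+.197),np.cos(t+.197),0])
for th in(1.0,.9,.8,.7,.6,.5,.4,.3,.2,.1,.04,0.0,-.05):
    dw=f(th)-f(t0-.197);print(th,dw.round(1),shift(dw,s).round(3))
E
```

```text
time_s: 10.08
eef_pos: [484.0, 189.7, 38.2]
ee_rot: [0.71, -0.009, 0.704, 0.009]
force: [-4.0, 0.1, 7.1]
grip_width: 0.217
t 10.08 pos [484.  189.7  38.2] F [-4.   0.1  7.1] gw 18.5 toolaxes [[0.007, -0.025, 1.0], [0.001, 1.0, 0.025], [-1.0, 0.001, 0.008]] q [0.15 0.49 1.71 0.   0.94 0.12]
r 73.88670701300467 th 1.0996822597578988
1.0 [2.4 7.1 0. ] [0.    0.023 0.009]
0.9 [ 5.5 13.9  0. ] [0.    0.046 0.019]
0.8 [ 9.2 20.4  0. ] [0.    0.067 0.032]
0.7 [13.6 26.5  0. ] [0.    0.087 0.048]
0.6 [18.6 32.1  0. ] [0.001 0.105 0.065]
0.5 [24.1 37.2  0. ] [0.001 0.122 0.083]
0.4 [30.  41.7  0. ] [0.001 0.137 0.104]
0.3 [36.4 45.6  0. ] [0.001 0.149 0.125]
0.2 [43.2 48.9  0. ] [0.001 0.159 0.148]
0.1 [50.3 51.4  0. ] [0.001 0.167 0.172]
0.04 [54.6 52.6  0. ] [0.002 0.171 0.186]
0.0 [57.5 53.2  0. ] [0.002 0.173 0.196]
-0.05 [61.2 53.9  0. ] [0.002 0.174 0.208]
```

```bash
python3 -m jog '[{"linear":[0,0.023,0.009],"rotation":[0,0,0],"grip":8},{"linear":[0,0.046,0.019],"rotation":[0,0,0],"grip":8},{"linear":[0,0.067,0.032],"rotation":[0,0,0],"grip":8},{"linear":[0,0.087,0.048],"rotation":[0,0,0],"grip":8},{"linear":[0,0.105,0.065],"rotation":[0,0,0],"grip":8},{"linear":[0,0.122,0.083],"rotation":[0,0,0],"grip":8},{"linear":[0,0.137,0.104],"rotation":[0,0,0],"grip":8},{"linear":[0,0.149,0.125],"rotation":[0,0,0],"grip":8},{"linear":[0,0.159,0.148],"rotation":[0,0,0],"grip":8},{"linear":[0,0.167,0.172],"rotation":[0,0,0],"grip":8},{"linear":[0,0.171,0.186],"rotation":[0,0,0],"grip":8},{"linear":[0,0.172,0.192],"rotation":[0,0,0],"grip":8},{"linear":[0,0.172,0.192],"rotation":[0,0,0],"grip":8},{"linear":[0,0.172,0.192],"rotation":[0,0,0],"grip":8}]' 50; python3 - <<'E'
from h import *
import pickle
s=sense();st(s)
h=np.array([555.1,169.7]);r=s["eef_pos"][:2]-h;print("r",np.linalg.norm(r),"th",np.arctan2(-r[0],r[1])-.197)
c=calibration("wrist");p,d=capture("wrist");pickle.dump((c,p,d),open("w10.pkl","wb"))
cv2.imwrite("pics/w10.png",p[:,:,::-1])
E
python3 ptr.py w10.pkl
```

```text
time_s: 11.25
eef_pos: [540.5, 243.0, 38.6]
ee_rot: [0.71, -0.008, 0.704, 0.009]
force: [0.4, 2.5, -3.5]
grip_width: 0.215
t 11.25 pos [540.5 243.   38.6] F [ 0.4  2.5 -3.5] gw 18.4 toolaxes [[0.008, -0.025, 1.0], [0.002, 1.0, 0.025], [-1.0, 0.002, 0.008]] q [ 0.22  0.62  1.48 -0.    1.04  0.2 ]
r 74.69076972067043 th -0.0003791888291980461
line 76 z 11.9 px [300.  385.5] stand xy [-133.41   -0.47] range y -1.9 0.9
```

View pics/w10.png

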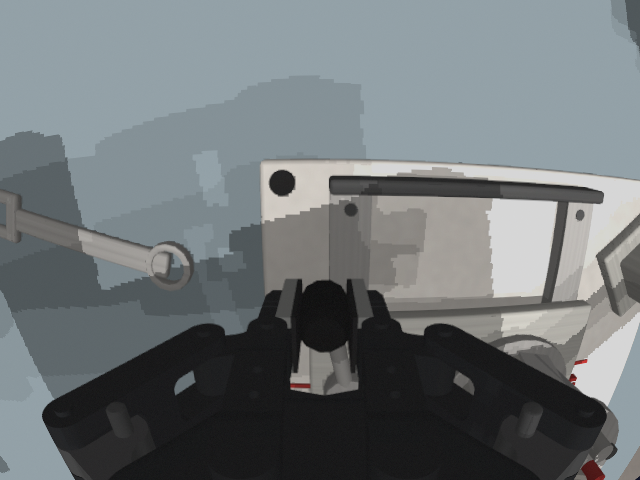

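The lever is back at about 0 rad by kinematics, with the knob still gripped at (323,315). Next I'll release, lift, and start toward the rack while turning the hand.

```bash
python3 -m jog '[{"linear":[0,0,0],"rotation":[0,0,0],"grip":46},{"linear":[0,0,0],"rotation":[0,0,0],"grip":46},{"linear":[0,0,0],"rotation":[0,0,0],"grip":46},{"linear":[-0.1,0,0],"rotation":[0,0,0],"grip":46},{"linear":[-0.22,0,0],"rotation":[0,0,0],"grip":50},{"linear":[-0.35,0,0],"rotation":[0,0,0],"grip":60},{"linear":[-0.46,0,0],"rotation":[0,0,0],"grip":60},{"linear":[-0.46,-0.12,-0.03],"rotation":[0.2,0,0],"grip":60},{"linear":[-0.46,-0.25,-0.06],"rotation":[0.4,0,0],"grip":60},{"linear":[-0.46,-0.38,-0.08],"rotation":[0.6,0,0],"grip":60},{"linear":[-0.46,-0.5,-0.1],"rotation":[0.8,0,0],"grip":60},{"linear":[-0.46,-0.62,-0.1],"rotation":[0.93,0,0],"grip":60},{"linear":[-0.46,-0.7,-0.1],"rotation":[0.93,0,0],"grip":60},{"linear":[-0.46,-0.7,-0.1],"rotation":[0.93,0,0],"grip":60}]' 50; python3 - <<'E'
from h import *
import pickle
s=sense();st(s)
print("rot left",rotto(np.arctan2(25.4,126.1)+np.pi/2,s),rotto(np.arctan2(25.4,126.1)+np.pi/2,s)-2*np.pi)
for y in(-140,-284):print(shift(np.array([500,y,180])-s["eef_pos"],s))
c=calibration("wrist");p,d=capture("wrist");pickle.dump((c,p,d),open("w11.pkl","wb"))
cv2.imwrite("pics/w11.png",p[:,:,::-1])
E
python3 ptr.py w11.pkl
```

```text
time_s: 12.47
eef_pos: [514.6, 27.9, 176.4]
ee_rot: [0.693, 0.157, 0.687, -0.155]
force: [1.0, 1.2, -0.6]
grip_width: 0.701
t 12.47 pos [514.6  27.9 176.4] F [ 1.   1.2 -0.6] gw 59.9 toolaxes [[0.009, 0.43, 0.903], [0.0, 0.903, -0.43], [-1.0, 0.004, 0.008]] q [-0.17  0.31  1.57  0.    1.26  0.27]
rot left [ 1.85497666  0.01084672 -0.01444333] [-4.42820865 -6.27233858 -6.29762864]
[-0.01241556 -0.52615427  0.19670647]
[-0.01249243 -0.95950343  0.40312474]
ptr 88 z 31.4 px [280.9  81. ] stand xy [-127.27   -0.94] range y -3.3 1.3
line 55 z 11.9 px [271.5  89.1] stand xy [-138.77    0.38] range y -0.8 5.5
```

View pics/w11.png

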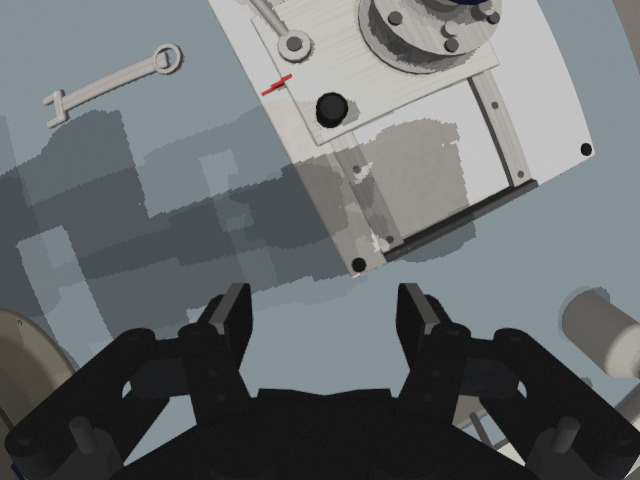

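Line and pointer still coincide at (275,85). On to the rack.

```bash
python3 -m jog '[{"linear":[-0.02,-0.13,0.03],"rotation":[0.23,0,0],"grip":60},{"linear":[-0.045,-0.26,0.06],"rotation":[0.46,0,0],"grip":60},{"linear":[-0.045,-0.39,0.09],"rotation":[0.7,0,0],"grip":60},{"linear":[-0.045,-0.525,0.122],"rotation":[0.93,0,0],"grip":60},{"linear":[-0.045,-0.525,0.122],"rotation":[0.93,0,0],"grip":60},{"linear":[-0.045,-0.525,0.122],"rotation":[0.93,0,0],"grip":60}]' 50; python3 - <<'E'
from h import *
s=sense();st(s)
print("rot left",rotto(np.arctan2(25.4,126.1)+np.pi/2,s))
print(shift(np.array([430,-290,200])-s["eef_pos"],s))
E
```

```text
time_s: 13.02
eef_pos: [479.8, -128.9, 189.4]
ee_rot: [0.638, 0.313, 0.633, -0.309]
force: [0.9, 0.5, 0.0]
grip_width: 0.704
t 13.02 pos [ 479.8 -128.9  189.4] F [0.9 0.5 0. ] gw 60.1 toolaxes [[0.009, 0.79, 0.613], [0.001, 0.613, -0.79], [-1.0, 0.007, 0.004]] q [-0.5   0.25  1.6   0.01  1.28  0.41]
rot left [ 0.92264892  0.00504234 -0.0166698 ]
[-0.03721333 -0.45991414  0.32253546]
```

```bash
python3 -m jog '[{"linear":[-0.037,-0.11,0.08],"rotation":[0.23,0,-0.016],"grip":60},{"linear":[-0.037,-0.22,0.16],"rotation":[0.46,0,-0.016],"grip":60},{"linear":[-0.037,-0.33,0.24],"rotation":[0.7,0,-0.016],"grip":60},{"linear":[-0.037,-0.46,0.322],"rotation":[0.92,0.005,-0.016],"grip":60},{"linear":[-0.037,-0.46,0.322],"rotation":[0.92,0.005,-0.016],"grip":60},{"linear":[-0.037,-0.46,0.322],"rotation":[0.92,0.005,-0.016],"grip":60},{"linear":[-0.037,-0.46,0.322],"rotation":[0.92,0.005,-0.016],"grip":60}]' 50; python3 - <<'E'
from h import *
import pickle
s=sense();st(s)
c=calibration("wrist");p,d=capture("wrist");pickle.dump((c,p,d),open("w12.pkl","wb"))
cv2.imwrite("pics/w12.png",p[:,:,::-1])
E
```

```text
time_s: 13.6
eef_pos: [430.6, -288.4, 199.9]
ee_rot: [0.548, 0.447, 0.548, -0.447]
force: [0.4, 0.8, 0.8]
grip_width: 0.703
t 13.6 pos [ 430.6 -288.4  199.9] F [0.4 0.8 0.8] gw 60.0 toolaxes [[0.0, 0.979, 0.202], [0.001, 0.202, -0.979], [-1.0, 0.0, -0.001]] q [-0.82  0.3   1.52  0.    1.33  0.55]
```

View pics/w12.png

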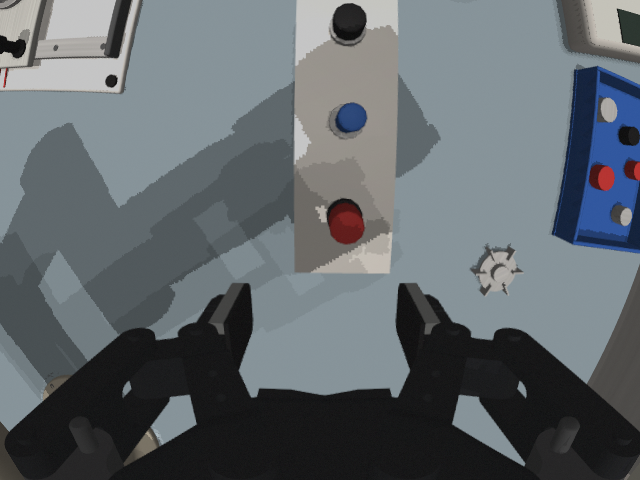

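The rack's long axis runs up the image. The thermowell is at (348,20), the shaft's blue head at (351,118) and the pH probe at (346,222).

```bash
python3 - <<'E'
from h import *
import pickle
c,p,d=pickle.load(open("w12.pkl","rb"));im=p[:,:,::-1].copy();h=cv2.cvtColor(im,cv2.COLOR_BGR2HSV).astype(int)
m=(abs(h[...,0]-110)<14)&(h[...,1]>130)&(h[...,2]>60);m[:,450:]=0;m[:,:300]=0
for b in blobs(im,m,50):print(b)
T=c["world_from_camera"]
mm=(m&(abs(np.arange(480)[:,None]-118)<40)).astype(np.uint8)
g=[]
for v,u in zip(*np.nonzero(mm)):
    o,dd=ray("wrist",u,v,c);dc=T[:3,:3].T@dd;g.append([u,v,*(o+dd*d[v,u]/-dc[2])])
g=np.array(g);top=g[g[:,4]>174];print(len(g),len(top),"top z",np.median(top[:,4]),"px",top[:,:2].mean(0),"xy",top[:,2:].mean(0).round(1))
u,v=top[:,:2].mean(0);print("plane178",plane("wrist",u,v,178,c).round(1))
print("rack corners z120",[plane("wrist",u,v,120,c).round(1) for u,v in((295,272),(391,273),(295,30),(398,30))])
for nm,u,v,z in(("black",350,18,149),("red",347,227,158)):print(nm,plane("wrist",u,v,z,c).round(1))
cv2.imwrite("pics/w12c.png",cv2.resize(im[0:280,280:410],None,fx=4,fy=2.1))
E
```

```text
([351.5, 116.9], [337, 103, 30, 29, 631])
631 629 top z 178.6418130891175 px [351.47694754 116.86645469] xy [ 508.6 -287.8  178.6]
plane178 [ 508.6 -287.8  178. ]
rack corners z120 [array([ 396. , -274.4,  120. ]), array([ 409.2, -344.1,  120. ]), array([ 565.7, -241.2,  120. ]), array([ 581.5, -310.2,  120. ])]
black [ 572.1 -276.2  149. ]
red [ 445.4 -300.2  158. ]
```

```bash
python3 -m jog '[{"linear":[0,0.13,0.026],"rotation":[0,0,0],"grip":44},{"linear":[0,0.257,0.053],"rotation":[0,0,0],"grip":44},{"linear":[0,0.257,0.053],"rotation":[0,0,0],"grip":44},{"linear":[0.1,0.257,0.053],"rotation":[0,0,0],"grip":44},{"linear":[0.2,0.257,0.053],"rotation":[0,0,0],"grip":44},{"linear":[0.28,0.257,0.053],"rotation":[0,0,0],"grip":44},{"linear":[0.33,0.257,0.053],"rotation":[0,0,0],"grip":44},{"linear":[0.33,0.257,0.053],"rotation":[0,0,0],"grip":44},{"linear":[0.33,0.257,0.053],"rotation":[0,0,0],"grip":44}]' 50; python3 - <<'E'
from h import *
import pickle
s=sense();st(s)
c=calibration("wrist");p,d=capture("wrist");pickle.dump((c,p,d),open("w13.pkl","wb"))
cv2.imwrite("pics/w13.png",p[:,:,::-1])
E
```

```text
time_s: 14.4
eef_pos: [510.1, -286.5, 101.3]
ee_rot: [0.549, 0.446, 0.549, -0.446]
force: [-0.4, 0.1, 1.1]
grip_width: 0.516
t 14.4 pos [ 510.1 -286.5  101.3] F [-0.4  0.1  1.1] gw 44.1 toolaxes [[0.0, 0.979, 0.205], [0.001, 0.205, -0.979], [-1.0, 0.0, -0.001]] q [-0.71  0.53  1.44  0.    1.17  0.65]
```

View pics/w13.png

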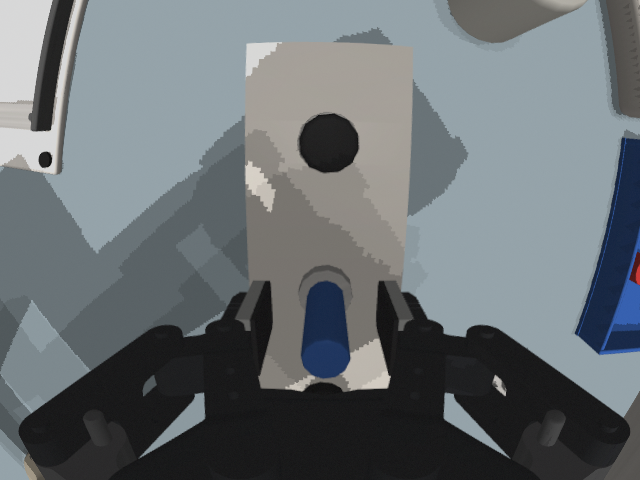

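The blue head at (325,320) sits centred between the pads, so I'll close.

```bash
python3 -m jog '[{"linear":[0,0,0],"rotation":[0,0,0],"grip":5},{"linear":[0,0,0],"rotation":[0,0,0],"grip":5},{"linear":[0,0,0],"rotation":[0,0,0],"grip":5},{"linear":[0,0,0],"rotation":[0,0,0],"grip":5},{"linear":[0,0,0],"rotation":[0,0,0],"grip":5},{"linear":[0,0,0],"rotation":[0,0,0],"grip":5}]' 60; python3 - <<'E'
from h import *
import pickle
s=sense();st(s)
c=calibration("wrist");p,d=capture("wrist");pickle.dump((c,p,d),open("w14.pkl","wb"))
cv2.imwrite("pics/w14.png",cv2.resize(p[200:440,200:450,::-1],None,fx=2.5,fy=2.5,interpolation=cv2.INTER_CUBIC))
E
```

```text
time_s: 14.95
eef_pos: [511.1, -287.2, 103.9]
ee_rot: [0.55, 0.446, 0.547, -0.445]
force: [-0.2, 3.4, 5.4]
grip_width: 0.166
t 14.95 pos [ 511.1 -287.2  103.9] F [-0.2  3.4  5.4] gw 14.2 toolaxes [[0.004, 0.979, 0.204], [-0.001, 0.204, -0.979], [-1.0, 0.003, 0.002]] q [-0.71  0.53  1.44  0.    1.17  0.65]
```

View pics/w14.png

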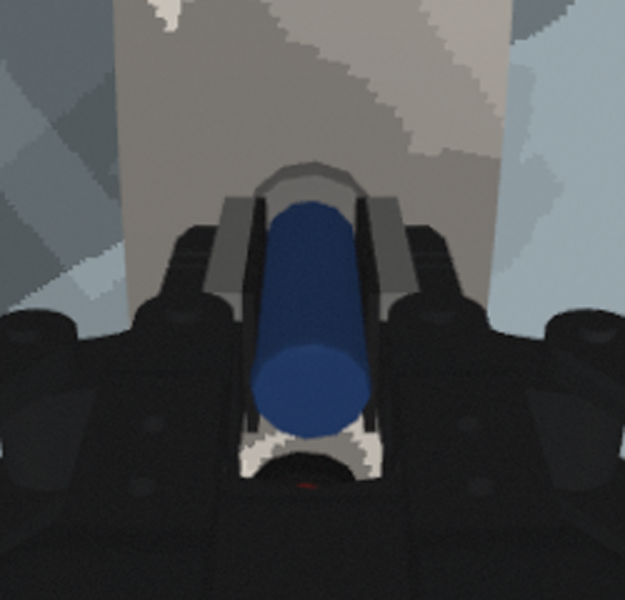

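The head is gripped, reading 14.2, which is the same roughly 1.7 mm under true width as with the knobs. I'll lift straight up.

```bash
python3 -m jog '[{"linear":[-0.05,0,0],"rotation":[0,0,0],"grip":5},{"linear":[-0.15,0,0],"rotation":[0,0,0],"grip":5},{"linear":[-0.26,0,0],"rotation":[0,0,0],"grip":5},{"linear":[-0.37,0,0],"rotation":[0,0,0],"grip":5},{"linear":[-0.48,0,0],"rotation":[0,0,0],"grip":5},{"linear":[-0.58,0,0],"rotation":[0,0,0],"grip":5},{"linear":[-0.58,0,0],"rotation":[0,0,0],"grip":5},{"linear":[-0.58,0,0],"rotation":[0,0,0],"grip":5}]' 60; python3 - <<'E'
from h import *
import pickle
s=sense();st(s)
for n in("wrist","scene"):
    c=calibration(n);p,d=capture(n);pickle.dump((c,p,d),open(n+"15.pkl","wb"));cv2.imwrite(f"pics/{n}15.png",p[:,:,::-1])
for P in((560,-100,280),(620,60,280),(660,152,280)):print(P,shift(np.array(P)-s["eef_pos"],s).round(3))
E
```

```text
time_s: 15.67
eef_pos: [510.7, -287.2, 279.5]
ee_rot: [0.551, 0.446, 0.546, -0.446]
force: [-0.2, 0.1, -2.7]
grip_width: 0.166
t 15.67 pos [ 510.7 -287.2  279.5] F [-0.2  0.1 -2.7] gw 14.2 toolaxes [[0.006, 0.979, 0.205], [-0.004, 0.205, -0.979], [-1.0, 0.006, 0.005]] q [-0.71  0.41  1.16  0.    1.57  0.65]
(560, -100, 280) [-0.003  0.288 -0.577]
(620, 60, 280) [-0.004  0.593 -1.058]
(660, 152, 280) [-0.004  0.787 -1.331]
```

View pics/wrist15.png

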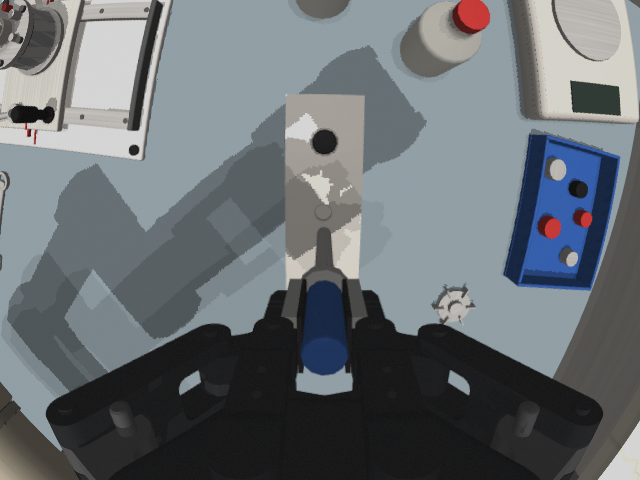

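View pics/scene15.png

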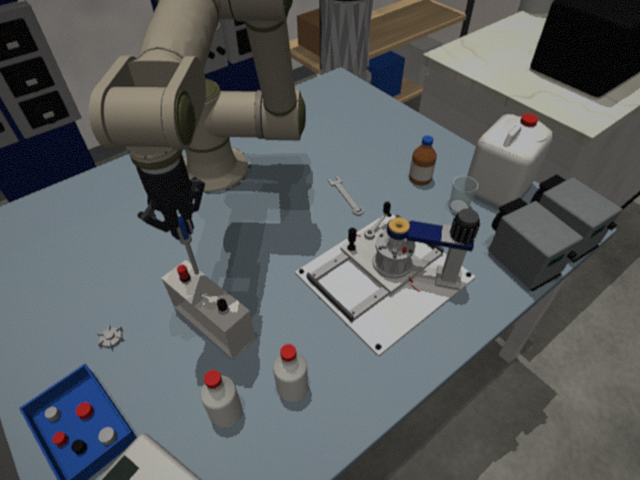

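```bash
cat > tip.py <<'E'
from h import *
import pickle,sys
c,p,d=pickle.load(open(sys.argv[1],"rb"));ztip=float(sys.argv[2]);T=c["world_from_camera"]
h=cv2.cvtColor(p[:,:,::-1].copy(),cv2.COLOR_BGR2HSV).astype(int)
pts=[]
for v in range(200,300):
    for u in range(295,355):
        if d[v,u]<=0:continue
        o,dd=ray("wrist",u,v,c);dc=T[:3,:3].T@dd;P=o+dd*d[v,u]/-dc[2]
        if P[2]>ztip-1.5 and P[2]<ztip+80:pts.append([u,v,*P])
a=np.array(pts)
for v in range(int(a[:,1].min()),int(a[:,1].max())+1,3):
    r=a[a[:,1]==v]
    if len(r):print(v,"u",r[:,0].min(),r[:,0].max(),"mid",r[:,2:].mean(0).round(1))
E
python3 tip.py wrist15.pkl 190; python3 - <<'E'
from h import *
import pickle
c,p,d=pickle.load(open("wrist15.pkl","rb"))
print("tip",plane("wrist",323.5,231,190.6,c),"headtop",plane("wrist",324.5,357,353.6,c))
cv2.imwrite("pics/w15c.png",cv2.resize(p[200:400,260:390,::-1],None,fx=4,fy=3,interpolation=cv2.INTER_CUBIC))
E
```

```text
227 u 322.0 325.0 mid [ 513.4 -287.3  196.9]
230 u 318.0 329.0 mid [ 513.1 -287.4  204.3]
233 u 317.0 330.0 mid [ 513.  -287.4  212.3]
236 u 317.0 330.0 mid [ 512.5 -287.4  218.7]
239 u 317.0 330.0 mid [ 512.8 -287.3  227. ]
242 u 317.0 331.0 mid [ 513.  -287.6  234.6]
245 u 317.0 331.0 mid [ 512.6 -287.6  240. ]
248 u 317.0 331.0 mid [ 512.7 -287.6  246.7]
251 u 315.0 331.0 mid [ 512.6 -287.   252.7]
254 u 315.0 331.0 mid [ 512.2 -287.1  257. ]
257 u 315.0 332.0 mid [ 512.4 -287.3  262.7]
260 u 315.0 332.0 mid [ 511.6 -287.5  265.6]
263 u 315.0 332.0 mid [ 510.8 -287.6  268. ]
tip [ 509.01848427 -288.24886941  190.6       ] headtop [ 508.03918831 -288.22068789  353.6       ]
```

View pics/w15c.png

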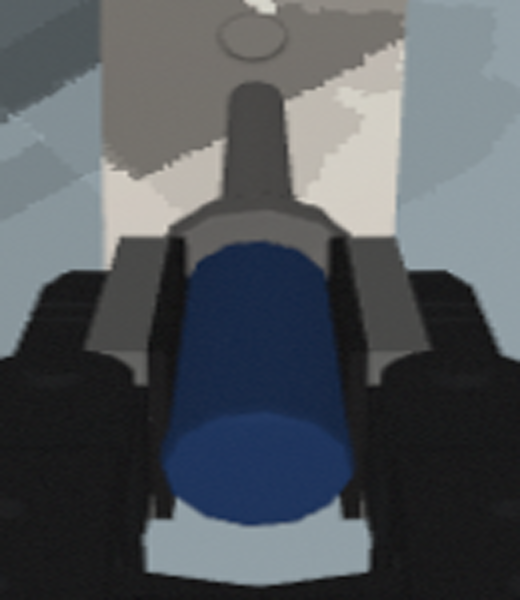

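The shaft hangs vertical in the grip, tilted about 0.01 rad, with its tip at (323,228). Travelling to the bearing.

```bash
python3 -m jog '[{"linear":[0,0.03,-0.05],"rotation":[0,0,0],"grip":5},{"linear":[0,0.08,-0.16],"rotation":[0,0,0],"grip":5},{"linear":[0,0.13,-0.27],"rotation":[0,0,0],"grip":5},{"linear":[0,0.19,-0.38],"rotation":[0,0,0],"grip":5},{"linear":[0,0.24,-0.49],"rotation":[0,0,0],"grip":5},{"linear":[0,0.3,-0.6],"rotation":[0,0,0],"grip":5},{"linear":[0,0.35,-0.7],"rotation":[0,0,0],"grip":5},{"linear":[0,0.39,-0.78],"rotation":[0,0,0],"grip":5},{"linear":[0,0.41,-0.824],"rotation":[0,0,0],"grip":5},{"linear":[0,0.41,-0.824],"rotation":[0,0,0],"grip":5}]' 60; python3 - <<'E'
from h import *
s=sense();st(s)
for P in((620,70,282),(655,130,282),(661.2,152.2,282)):print(P,shift(np.array(P)-s["eef_pos"],s).round(3))
y=np.arctan2(25.4,126.1)+np.pi/2;print(rotto(y,s))
E
```

```text
time_s: 16.6
eef_pos: [579.8, -16.5, 275.4]
ee_rot: [0.549, 0.445, 0.55, -0.445]
force: [-0.2, 0.3, -1.1]
grip_width: 0.17
t 16.6 pos [579.8 -16.5 275.4] F [-0.2  0.3 -1.1] gw 14.5 toolaxes [[-0.0, 0.978, 0.208], [0.001, 0.208, -0.978], [-1.0, 0.0, -0.001]] q [-0.23  0.4   1.18  0.    1.56  1.13]
(620, 70, 282) [-0.022  0.191 -0.254]
(655, 130, 282) [-0.022  0.347 -0.426]
(661.2, 152.2, 282) [-0.022  0.382 -0.494]
[ 2.14688057e-02 -2.45911911e-03 -2.24857426e-05]
```

```bash
python3 -m jog '[{"linear":[-0.022,0.06,-0.08],"rotation":[0,0,0],"grip":5},{"linear":[-0.022,0.13,-0.17],"rotation":[0,0,0],"grip":5},{"linear":[-0.022,0.19,-0.254],"rotation":[0,0,0],"grip":5},{"linear":[-0.022,0.27,-0.34],"rotation":[0,0,0],"grip":5},{"linear":[-0.022,0.34,-0.42],"rotation":[0,0,0],"grip":5},{"linear":[-0.022,0.37,-0.47],"rotation":[0,0,0],"grip":5},{"linear":[-0.022,0.382,-0.494],"rotation":[0,0,0],"grip":5},{"linear":[-0.022,0.382,-0.494],"rotation":[0,0,0],"grip":5},{"linear":[-0.022,0.382,-0.494],"rotation":[0,0,0],"grip":5},{"linear":[-0.022,0.382,-0.494],"rotation":[0,0,0],"grip":5}]' 60; python3 - <<'E'
from h import *
import pickle
s=sense();st(s)
for n in("wrist","top","scene"):
    c=calibration(n);p,d=capture(n);pickle.dump((c,p,d),open(n+"16.pkl","wb"));im=p[:,:,::-1]
    if n=="wrist":cv2.imwrite("pics/w16.png",im)
    if n=="scene":cv2.imwrite("pics/s16.png",cv2.resize(im[130:290,330:500],None,fx=4,fy=3.7,interpolation=cv2.INTER_CUBIC))
E
python3 tip.py wrist16.pkl 192
```

```text
time_s: 17.43
eef_pos: [660.9, 150.6, 282.3]
ee_rot: [0.549, 0.446, 0.549, -0.445]
force: [0.3, 0.5, -0.6]
grip_width: 0.167
t 17.43 pos [660.9 150.6 282.3] F [ 0.3  0.5 -0.6] gw 14.3 toolaxes [[-0.0, 0.978, 0.206], [0.001, 0.206, -0.978], [-1.0, -0.0, -0.001]] q [0.05 0.66 0.76 0.   1.72 1.41]
227 u 322.0 326.0 mid [663.2 150.5 199.9]
230 u 318.0 329.0 mid [662.7 150.7 207. ]
233 u 318.0 330.0 mid [662.9 150.4 215.8]
236 u 317.0 330.0 mid [662.3 150.6 221.4]
239 u 317.0 330.0 mid [662.6 150.6 229.6]
242 u 317.0 331.0 mid [662.9 150.3 237.4]
245 u 317.0 331.0 mid [662.5 150.3 242.5]
248 u 317.0 331.0 mid [662.7 150.3 249.5]
251 u 315.0 331.0 mid [662.6 150.9 255.2]
254 u 315.0 331.0 mid [662.2 151.  259.8]
257 u 315.0 332.0 mid [662.4 150.5 265.5]
260 u 315.0 332.0 mid [661.5 150.7 268.1]
263 u 315.0 332.0 mid [660.4 151.4 270.4]
```

View pics/w16.png

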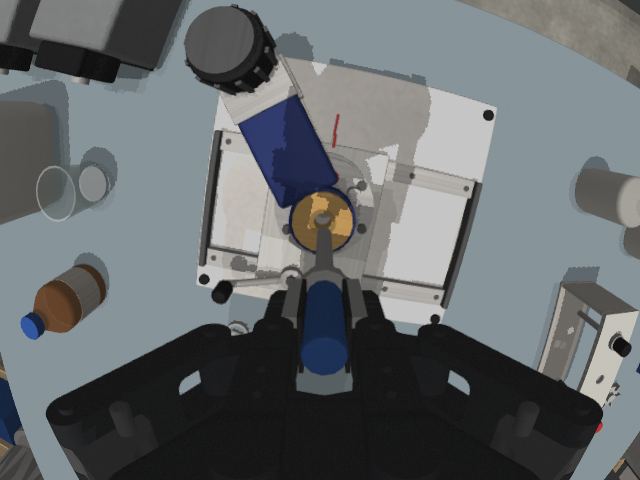

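View pics/s16.png

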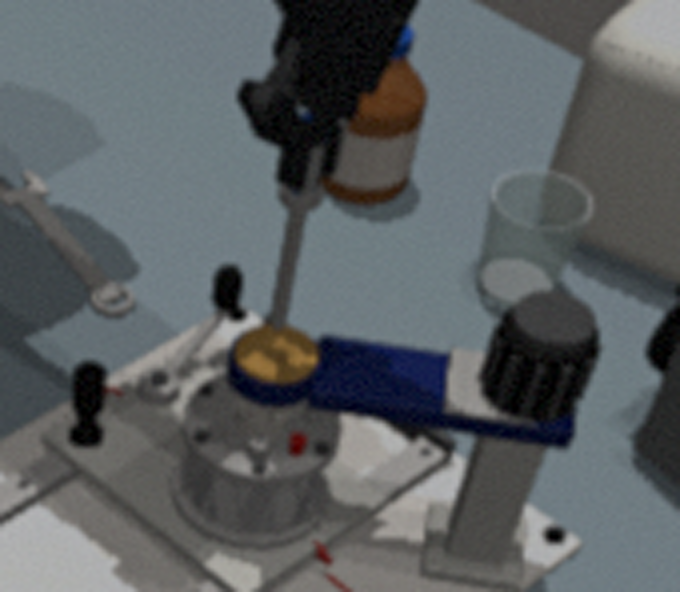

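```bash
python3 - <<'E'
from h import *
import pickle
c,p,d=pickle.load(open("wrist16.pkl","rb"));im=p[:,:,::-1].copy();h=cv2.cvtColor(im,cv2.COLOR_BGR2HSV).astype(int)
cv2.imwrite("pics/w16c.png",cv2.resize(im[170:275,270:380],None,fx=6,fy=5.5,interpolation=cv2.INTER_CUBIC))
m=((abs(h[...,0]-20)<8)&(h[...,1]>90)&(h[...,2]>40)).astype(np.uint8);m[:,:270]=0;m[:,380:]=0;m[:160]=0;m[280:]=0
m=cv2.morphologyEx(m,cv2.MORPH_OPEN,np.ones((3,3)))
cs,_=cv2.findContours(m,cv2.RETR_EXTERNAL,cv2.CHAIN_APPROX_NONE);k=max(cs,key=cv2.contourArea)[:,0,:].astype(float)
k=k[k[:,1]<228]   # arc away from rod
P=np.array([plane("wrist",u,v,174,c)[:2] for u,v in k])
for it in range(3):
    A=np.c_[2*P,np.ones(len(P))];x=np.linalg.lstsq(A,(P**2).sum(1),rcond=None)[0];r=np.sqrt(x[2]+x[0]**2+x[1]**2);res=np.hypot(P[:,0]-x[0],P[:,1]-x[1])-r
    print("circle",x[:2].round(2),"r",r.round(2),"res",res.std().round(2),len(P));P=P[abs(res)<1.2]
for zt in(192,193.4):print("tip at",plane("wrist",324,227,zt,c).round(1))
E
```

```text
circle [667.54 153.02] r 17.8 res 6.9 137
circle [662.13 151.68] r 22.39 res 0.22 39
circle [662.13 151.68] r 22.39 res 0.22 39
tip at [661.3 150.1 192. ]
tip at [661.6 150.1 193.4]
```

View pics/w16c.png

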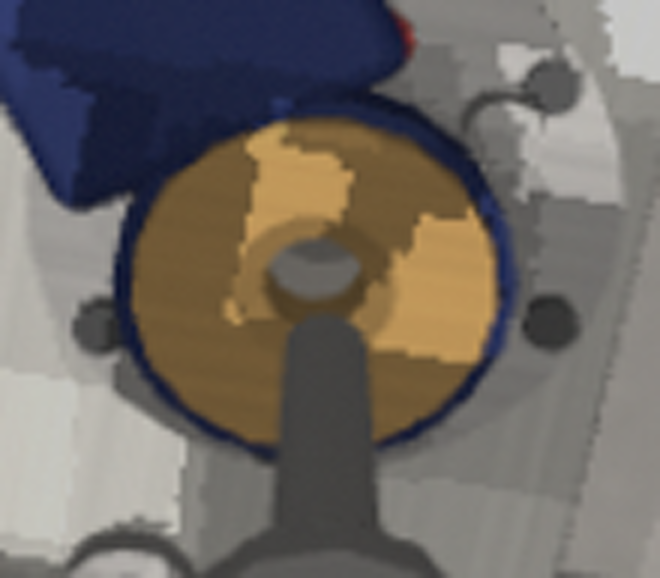

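```bash
python3 - <<'E'
from h import *
import pickle
from scipy.optimize import least_squares
c,p,d=pickle.load(open("wrist16.pkl","rb"));im=p[:,:,::-1].copy();h=cv2.cvtColor(im,cv2.COLOR_BGR2HSV).astype(int)
print(h[200,300],h[205,340],h[240,300])
q=im.astype(int);m=((q[...,2]-q[...,0])>25).astype(np.uint8);m[:,:280]=0;m[:,365:]=0;m[:183]=0;m[260:]=0
m=cv2.morphologyEx(m,cv2.MORPH_OPEN,np.ones((3,3)))
cs,_=cv2.findContours(m,cv2.RETR_EXTERNAL,cv2.CHAIN_APPROX_NONE);k=max(cs,key=cv2.contourArea)[:,0,:].astype(float)
print(k.min(0),k.max(0))
k=k[(abs(k[:,0]-324)>14)|(k[:,1]<205)]
P=np.array([plane("wrist",u,v,174,c)[:2] for u,v in k])
f=lambda x:np.hypot(P[:,0]-x[0],P[:,1]-x[1])-x[2]
r=least_squares(f,[660,151,23],loss="soft_l1",f_scale=.4);print("circle",r.x.round(2),np.abs(r.fun).mean().round(2),len(P))
# z sensitivity
P=np.array([plane("wrist",u,v,175,c)[:2] for u,v in k]);print(least_squares(f,[660,151,23],loss="soft_l1",f_scale=.4).x.round(2))
print("cam",c["world_from_camera"][:3,3])
# rod edges at constant height: midline columns
for v,z in((235,220.),(245,243.)):
    print(plane("wrist",323.7,v,z,c))
E
```

```text
[123  50  46] [ 18 133 111] [ 18 133 113]
[292. 192.] [352. 249.]
circle [660.74 151.6   23.65] 0.2 141
[660.97 151.64  23.57]
cam [724.98762364 163.13275204 457.487535  ]
[662.64179357 150.52543675 220.        ]
[662.58057035 150.4685971  243.        ]
```

In the same view the rod axis is at about (658.8,149.8) and the bearing centre at (660.7,151.6). I'll shift by (+1.9,+1.75) mm and descend until the tip is in the gap.

```bash
python3 -m jog '[{"linear":[0,0.0074,-0.0044],"rotation":[0,0,0],"grip":5},{"linear":[0,0.0074,-0.0044],"rotation":[0,0,0],"grip":5},{"linear":[0.02,0.0074,-0.0044],"rotation":[0,0,0],"grip":5},{"linear":[0.04,0.0074,-0.0044],"rotation":[0,0,0],"grip":5},{"linear":[0.06,0.0074,-0.0044],"rotation":[0,0,0],"grip":5},{"linear":[0.075,0.0074,-0.0044],"rotation":[0,0,0],"grip":5},{"linear":[0.09,0.0074,-0.0044],"rotation":[0,0,0],"grip":5},{"linear":[0.09,0.0074,-0.0044],"rotation":[0,0,0],"grip":5}]' 60; python3 - <<'E'
from h import *
import pickle
s=sense();st(s)
c=calibration("wrist");p,d=capture("wrist");pickle.dump((c,p,d),open("w17.pkl","wb"));im=p[:,:,::-1]
cv2.imwrite("pics/w17.png",cv2.resize(im[170:275,270:380],None,fx=6,fy=5.5,interpolation=cv2.INTER_CUBIC))
print("wt",s["wrist_torque"])
E
```

```text
time_s: 18.25
eef_pos: [662.5, 152.8, 254.3]
ee_rot: [0.549, 0.445, 0.55, -0.445]
force: [0.5, -0.1, -2.1]
grip_width: 0.166
t 18.25 pos [662.5 152.8 254.3] F [ 0.5 -0.1 -2.1] gw 14.2 toolaxes [[-0.002, 0.978, 0.207], [0.001, 0.207, -0.978], [-1.0, -0.002, -0.001]] q [0.05 0.67 0.82 0.   1.66 1.42]
wt [ 0.01456088 -0.04420545 -0.03017671]
```

View pics/w17.png

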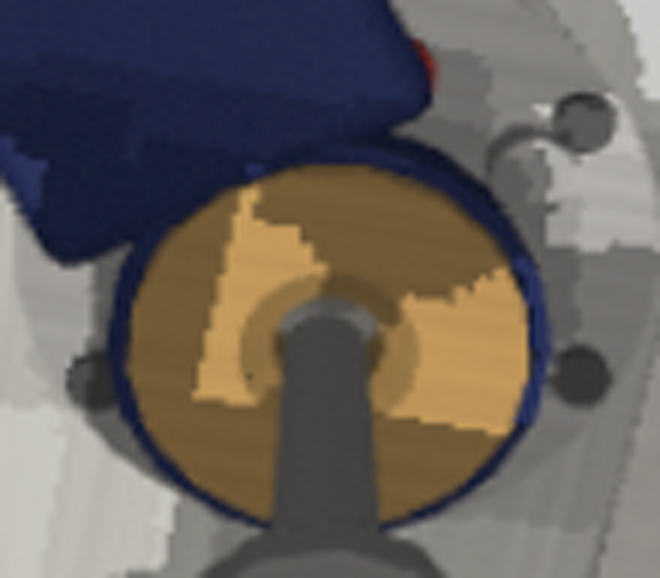

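The tip is in the mouth at (325,330 in the crop), centred and with no side force. I'll continue into the gap.

```bash
python3 -m jog '[{"linear":[0.02,0,0],"rotation":[0,0,0],"grip":5},{"linear":[0.04,0,0],"rotation":[0,0,0],"grip":5},{"linear":[0.06,0,0],"rotation":[0,0,0],"grip":5},{"linear":[0.08,0,0],"rotation":[0,0,0],"grip":5},{"linear":[0.095,0,0],"rotation":[0,0,0],"grip":5},{"linear":[0.095,0,0],"rotation":[0,0,0],"grip":5},{"linear":[0.095,0,0],"rotation":[0,0,0],"grip":5}]' 60; python3 - <<'E'
from h import *
import pickle
s=sense();st(s);print(s["wrist_torque"])
c=calibration("wrist");p,d=capture("wrist");pickle.dump((c,p,d),open("w18.pkl","wb"));im=p[:,:,::-1]
cv2.imwrite("pics/w18.png",cv2.resize(im[170:300,250:400],None,fx=5,fy=4.5,interpolation=cv2.INTER_CUBIC))
c=calibration("scene");p,d=capture("scene");cv2.imwrite("pics/s18.png",cv2.resize(p[160:290,350:500,::-1],None,fx=5,fy=4.5,interpolation=cv2.INTER_CUBIC))
E
```

```text
time_s: 18.88
eef_pos: [662.6, 152.9, 226.3]
ee_rot: [0.549, 0.445, 0.55, -0.445]
force: [-0.1, 0.3, -1.3]
grip_width: 0.174
t 18.88 pos [662.6 152.9 226.3] F [-0.1  0.3 -1.3] gw 14.8 toolaxes [[-0.001, 0.978, 0.207], [0.001, 0.207, -0.978], [-1.0, -0.001, -0.001]] q [0.05 0.67 0.88 0.   1.59 1.42]
[-0.03842233 -0.025857   -0.02833947]
```

View pics/w18.png

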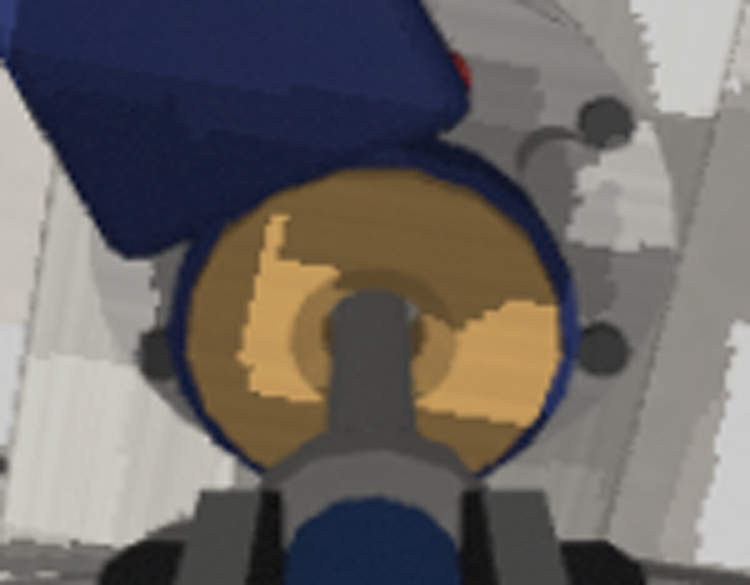

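View pics/s18.png

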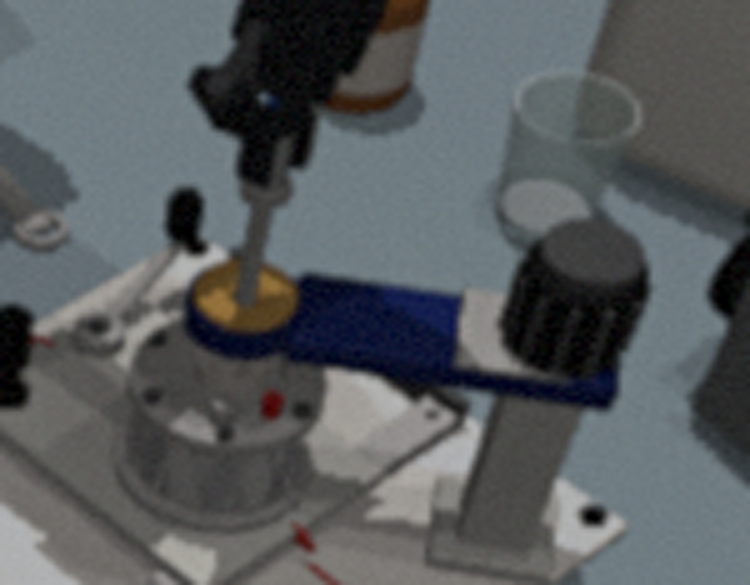

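The tip is about 12 mm below the bearing (z≈137), with side forces near zero. Next it goes into the bushing.

```bash
python3 -m jog '[{"linear":[0.015,0,0],"rotation":[0,0,0],"grip":5},{"linear":[0.03,0,0],"rotation":[0,0,0],"grip":5},{"linear":[0.045,0,0],"rotation":[0,0,0],"grip":5},{"linear":[0.06,0,0],"rotation":[0,0,0],"grip":5},{"linear":[0.075,0,0],"rotation":[0,0,0],"grip":5},{"linear":[0.09,0,0],"rotation":[0,0,0],"grip":5},{"linear":[0.105,0,0],"rotation":[0,0,0],"grip":5},{"linear":[0.12,0,0],"rotation":[0,0,0],"grip":5},{"linear":[0.12,0,0],"rotation":[0,0,0],"grip":5}]' 60; python3 - <<'E'
from h import *
s=sense();st(s);print(s["wrist_torque"])
E
```

```text
time_s: 19.73
eef_pos: [662.5, 152.9, 189.6]
ee_rot: [0.549, 0.445, 0.55, -0.446]
force: [-0.7, 0.4, -1.3]
grip_width: 0.168
t 19.73 pos [662.5 152.9 189.6] F [-0.7  0.4 -1.3] gw 14.3 toolaxes [[-0.002, 0.978, 0.207], [0.001, 0.207, -0.978], [-1.0, -0.002, -0.001]] q [0.05 0.68 0.96 0.   1.51 1.42]
[-0.04031657 -0.02226207  0.03016193]
```

```bash
python3 -m jog '[{"linear":[0.015,0,0],"rotation":[0,0,0],"grip":5},{"linear":[0.03,0,0],"rotation":[0,0,0],"grip":5},{"linear":[0.045,0,0],"rotation":[0,0,0],"grip":5},{"linear":[0.058,0,0],"rotation":[0,0,0],"grip":5},{"linear":[0.068,0,0],"rotation":[0,0,0],"grip":5},{"linear":[0.068,0,0],"rotation":[0,0,0],"grip":5},{"linear":[0.068,0,0],"rotation":[0,0,0],"grip":5},{"linear":[0.068,0,0],"rotation":[0,0,0],"grip":5}]' 60; python3 - <<'E'
from h import *
import pickle
s=sense();st(s);print(s["wrist_torque"])
c=calibration("wrist");p,d=capture("wrist");im=p[:,:,::-1]
cv2.imwrite("pics/w20.png",im)
T=c["world_from_camera"]
for u in(315,324,333):
  for v in range(230,330,5):
    o,dd=ray("wrist",u,v,c);dc=T[:3,:3].T@dd;print(u,v,(o+dd*d[v,u]/-dc[2]).round(1),p[v,u]) if u==324 or v<290 else 0
c=calibration("scene");p,d=capture("scene");cv2.imwrite("pics/s20.png",cv2.resize(p[160:290,350:500,::-1],None,fx=5,fy=4.5,interpolation=cv2.INTER_CUBIC))
E
```

```text
time_s: 20.4
eef_pos: [662.5, 152.9, 169.5]
ee_rot: [0.549, 0.445, 0.55, -0.445]
force: [0.2, 0.1, -1.6]
grip_width: 0.171
t 20.4 pos [662.5 152.9 169.5] F [ 0.2  0.1 -1.6] gw 14.6 toolaxes [[-0.001, 0.978, 0.207], [0.001, 0.207, -0.978], [-1.0, -0.001, -0.001]] q [0.05 0.69 0.99 0.   1.46 1.42]
[-0.01801202 -0.00603099 -0.01515671]
315 230 [726.8 165.5 344.7] [74 61 48]
315 235 [681.3 160.5 175.3] [126  99  61]
315 240 [679.  160.  175.7] [124  97  59]
315 245 [676.3 159.5 174.6] [123  96  58]
315 250 [674.1 159.  175.6] [121  96  58]
315 255 [671.3 158.5 174.5] [120  95  58]
315 260 [669.  158.  175.2] [108  85  51]
315 265 [665.2 157.3 171.6] [101  81  52]
315 270 [670.8 157.9 193.6] [76 75 74]
315 275 [668.7 157.5 194.1] [100  99  97]
315 280 [666.7 157.1 194.8] [100  98  97]
315 285 [665.9 156.8 198.3] [25 40 69]
324 230 [683.6 156.7 171.6] [90 72 44]
324 235 [682.3 156.4 175.8] [123  97  58]
324 240 [679.5 155.8 174.2] [124  98  59]
324 245 [677.4 155.3 175.5] [120  95  58]
324 250 [675.  154.8 175.5] [121  97  58]
324 255 [672.3 154.3 174.8] [121  96  58]
324 260 [669.1 153.6 
[... 325 characters left out ...]
[24 40 70]
324 305 [668.4 153.4 221.5] [25 41 70]
324 310 [668.  153.3 224.8] [25 41 70]
324 315 [668.2 153.3 229.2] [24 41 70]
324 320 [668.3 153.3 233. ] [21 40 69]
324 325 [668.4 153.4 236.9] [25 41 70]
333 230 [684.3 152.4 170.8] [89 72 46]
333 235 [683.1 152.2 175.4] [121  95  58]
333 240 [680.5 151.6 174.8] [125  98  59]
333 245 [677.9 151.  174.1] [122  97  59]
333 250 [675.5 150.5 174.2] [121  96  58]
333 255 [673.  150.  174.2] [122  96  59]
333 260 [670.6 149.5 174.4] [105  83  50]
333 265 [667.1 148.6 171.7] [100  82  55]
333 270 [671.9 150.1 192.2] [75 73 72]
333 275 [670.3 149.8 194. ] [102 100  98]
333 280 [668.5 149.5 195.3] [101  99  97]
333 285 [667.5 149.3 198.4] [27 42 71]
```

View pics/w20.png

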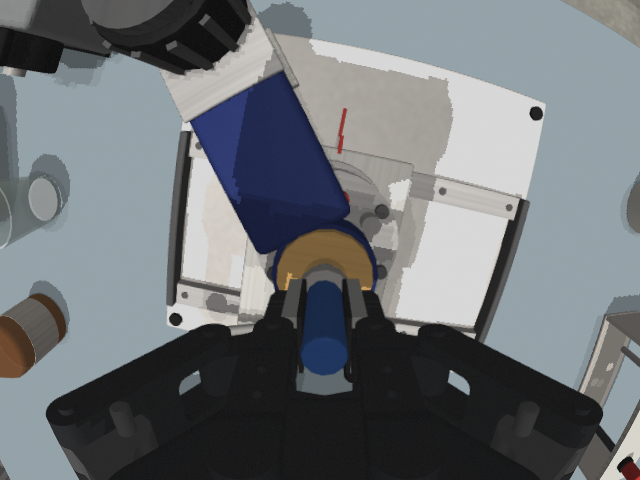

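View pics/s20.png

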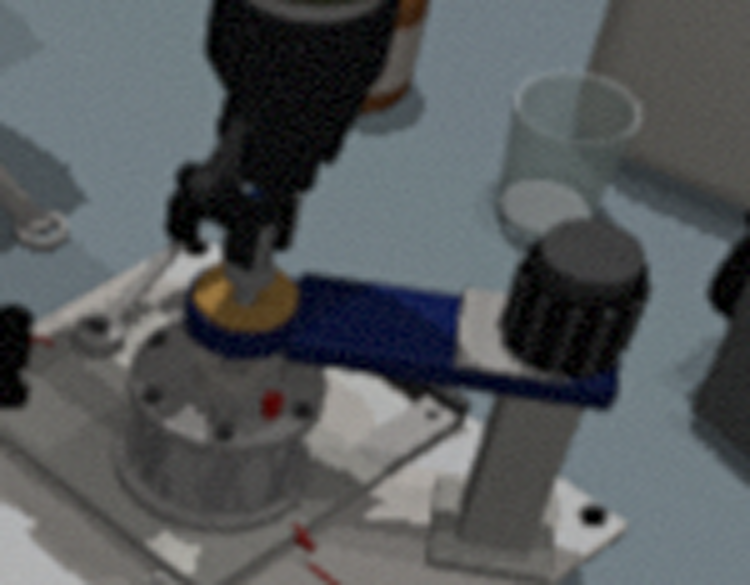

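The collar top reads z≈194 and the brass face ≈174.8, so the collar underside is about 11 mm above the bearing. The rod axis is at about (660.3,151.9) against the bearing at (660.7,151.6), and the rear pointer meets its line at (341,140). Handing in.

```bash
python3 - <<'E'
from rig import sense,finish_job
s=sense();print(s["dq"].round(4),s["force"].round(2),s["grip_width"])
print(finish_job())
E
```

```text
[ 0.0024  0.0014 -0.0008  0.0004  0.0001 -0.0008] [-0.2  -0.19 -0.79] 0.1705564980292619
the job is handed in; nothing more can be done
None
```

The job is handed in at about 20.5 s of the 72 s allowed. I opened the clamp lever, slid the carriage to the red line and swung the lever back to locked. I then took the shaft from the rack, threaded it through the bearing and the lid bushing, and left it held there.

**Last checks:**
- **Carriage:** the pointer was within about 0.5–1 mm of the line after locking, and still met it in the last picture.
- **Lever:** about 0 rad, worked out from the arm position when I let go of it; it still looked closed in later pictures.
- **Shaft alignment:** the axis is within about 0.5 mm of the bearing's axis. Tilt measured about 0.01 rad after the lift, and the hand was upright at the end.
- **Collar:** the underside is about 11 mm above the bearing.
- **Forces and motion:** side forces stayed under about 1 N all the way down. At the end the joints were practically still and the grip was set to 60 N.

**What disagreed:**
- **Fingertip position:** the real fingertips sit about 37 mm behind the reported TCP. My first pinch of the lever knob therefore closed on air just above it. I measured the offset from the depth image and allowed for it from then on.
- **Grip width:** the reading came out 1–2 mm narrower than the true size on each object I held.
- **Bushing:** I could not see the shaft's lower end inside it. That it went through is inferred from the free descent and the measured heights.

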